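# Set up a flange tacking jig with a stepped pipe

## Task

Set up the jig for tacking a stepped pipe to its flange. Drop every spacer ring that is laid out over the jig's four studs, then the hubbed flange on top of them, hub up, each turned until all four holes slide over the studs and it lies down flat. Next lower the hinged spatter guard fully down over them, and only then stand all the tubes upright in the flange's bore, each one inside the next wider one and all the way down on the jig's plate; leave the soapstone, the paste tin and the flat bar where they lie.

Things in the scene. Friction and masses are not known exactly. Their poses are not given: they have to be found in the camera images.
- jig: fixed jig: dark steel plate, x -80 to 90, y -80 to 80 mm, its top 20 mm above the bench. Origin: on the bench under the centre of the stud circle, z up. Four studs, 10 mm thick, 34 mm tall above the plate (tips tapered), at (+-33.2, +-33.2) mm, on a 94 mm circle. Guard rests at (-70, +-45) mm, hinge blocks at (78, +-58) mm, up to 64 mm above the bench. Spacers and tubes rest on the plate.
- guard (a joint): hinge of the spatter guard, 0 = lowered flat, 1.85 rad = folded back; stiff, stays where it is left (1 to 4 N at its bar move it). The guard: steel plate 134 x 136 x 4 mm with an 82 mm round opening; lowered, it lies 58 to 62 mm above the bench over the studs' tips, turned-up side edges to 71 mm, the opening concentric with the stud circle so that the flange's hub stays free.
- guard_hinge (a point): middle of the guard's hinge axis, 78 mm from the jig's origin along the jig's +x, 60 mm above the bench; the axis runs along the jig's y. Its axes are the jig's.
- guard_bar (a point): middle of the guard's handle, a round bar 10 mm thick along the jig's y, 62 mm free between its end arms, 28 mm clear of the guard's edge. It is 181 mm from the hinge axis: with the guard lowered at (-103, 0) mm from the jig's origin, 67 mm above the bench; at joint angle a it has swung up by a about the hinge. The bar can turn between the fingers.
- spacer_1: flat steel spacer ring, 120 mm outer, 72 mm inner diameter, 8 mm thick, 0.28 kg, four 15 mm holes on a 94 mm circle at 45, 135, 225 and 315 degrees from its own x axis. Origin: centre of its underside, z up. Can be pinched across its 24 mm wide rim, with one finger in the bore. May be absent.
- spacer_2: second spacer ring, the same as spacer_1. May be absent; at least one of the two is there.
- flange: dark steel flange, 0.65 kg: disc of 120 mm diameter, 10 mm thick, with four 15 mm holes on a 94 mm circle at 45, 135, 225 and 315 degrees from its own x axis, and on top a hub of 70 mm outer diameter that rises from 10 to 28 mm; straight bore of 61 mm. Origin: centre of its underside, z up.
- tube_56: steel tube standing upright, 56 mm outer diameter, 51 mm inner, 66 mm tall, open at both ends. Origin: centre of its lower end, z up.
- tube_46: steel tube standing upright, 46 mm outer diameter, 41 mm inner, 90 mm tall, open at both ends. Origin: centre of its lower end.
- tube_36: steel tube standing upright, 36 mm outer diameter, 31 mm inner, 114 mm tall, open at both ends. Origin: centre of its lower end.
- tube_26: steel tube standing upright, 26 mm outer diameter, 21 mm inner, 138 mm tall, open at both ends. Origin: centre of its lower end. May be absent.
- soapstone: white soapstone marking stick, 12 x 105 x 9 mm, lying on the bench in front of the jig: not part of the job, leave it.
- paste_tin: round paste tin, 69 mm diameter, 44 mm tall, at the back left: not part of the job, leave it.
- flat_bar: flat steel bar, 20 x 170 x 8 mm, at the back right (may be absent): not part of the job, leave it.
Not all that is in view belongs to the job. What is shaped like the tube_36 but pink is not meant.

How it is judged:
By the outcome, as a careful person would: the job done as asked, in the order asked, and still so for the second after the job is handed in, with the robot touching nothing.
Of spacer_1, spacer_2 only 1 to 2 are there at a start; the rules pass over those that are not, and their reading is None.
Of tube_26, flat_bar only 1 to 2 are there at a start; the rules pass over those that are not, and their reading is None.
At some moment in a run one of flange, spacer_1, spacer_2, tube_56 may be knocked a few centimetres aside while the robot is not near it.
It also fails if it takes over 210 s, if anything falls off the work surface, if the arm or the gripper's body presses on something with over 40 N, if the wrist force passes 120 N, or if a joint passes its speed limit or range.

## Robot

A 6-joint arm with a two-finger parallel gripper is mounted at the origin on a cart in front of the work surface, level with it; the furniture and walls round the work are solid. World frame = base frame: x ahead of the robot, y to its left, z up, the work surface at z = 0. Lengths are in m, angles in rad, forces in N, time in s.
With the tool pointing down it reaches from about 0.3 to 0.775 m from the base axis. Payload 14.6 kg.
Tool frame: the origin (TCP) lies on the mounting face of the last link; the fingertips stand 199 mm ahead of it and the grasp point (between the pads) lies 180 mm ahead of it; z points along the fingers, y is the direction in which the jaws open and shut (so a half turn about z gives the same grasp; the last joint's range is limited). The gripper opens to 94 mm and grips with 3 to 60 N. Pads are 16 mm wide; open, the fingers measure 119 mm over their backs; the gripper's body (75 mm by 177 mm) begins 78 mm behind the grasp point.
Start: joints at [1.2, 0.3, 1.521, -0, 1.321, -0.067], TCP at [0.165, 0.525, 0.405] pointing down, gripper open.
Joint ranges: [-3.03, 3.03], [-0.79, 2.21], [0.23, 2.52], [-1.04, 4.18], [0, 3.07], [-2.55, 2.55]. Speed limits (rad/s): [2.22, 2.22, 2.57, 3.14, 3.14, 3.14].

## Interface

Orientations are given as [roll, pitch, yaw] about the fixed x, y, z axes, in that order (R = Rz(yaw) Ry(pitch) Rx(roll)).
In Python, from station import sensors, vision, job gives the robot as it stands. The module is installed in compiled form; this text tells all that it offers.
- The arm moves only by the tool arm_command, never from a script. Its argument "plan" is one flat list of numbers, 5 for each row, row after row: the closure, from -1 (fully open) to 1 (shut), so that 0 is half open, then the shift along the world's x, y, z scaled (see below), then the turn about the world's z scaled (see below). A call has 1 to 20 rows; each row is the pose to reach, as a shift and turn from the pose commanded when the call began; what a row does not reach only later rows make up. The controller multiplies each number of a shift by 400 mm and each number of a turn by 120 degrees. A row lasts 1/10 s, in which the tool goes at most 50 mm and 8.59 degrees, less where a joint would pass 70% of its speed; a pose out of reach is approached as far as the arm can. A call with a number of a shift or a turn outside -1 to 1 is refused whole. A call with a gripper value outside its range is refused whole. The fingers move at their own pace and stop on an object; "newtons" is the grip in N (left out, the last holds). Time passes only in rows, so rows that repeat a pose let the fingers close. It gives the time, the measured TCP pose, the force and the opening at its end, in the units of the state.
- sensors.get_obs(): the state, without advancing time (a new reading comes with each control period).
- vision.camera(name): name is "scene" or "top" or "wrist"; returns the picture (480x640x3 uint8, blue, green, red); there is no depth.
- vision.camera_params(name): a dict with "intrinsics" (3x3 intrinsics, pixels), "rvec" (rotation vector, rad) and "tvec" (3), from world to camera coordinates, as OpenCV has them. Camera axes: x right, y down, z forward; pixel columns grow to the right and rows downward; lengths in m; the calibration is good to about 2 mm. The wrist camera is an equidistant fisheye: a pixel r from the principal point sees the ray r / f radians off the axis. A picture is of the moment at which its call begins: read the wrist's pose just before it. camera_params takes no time and is no camera call; for the wrist camera it gives the pose at the moment of the call.
- job.hand_in(): hands the job in, once; it reports no verdict.
Trained networks look in the newest picture that a camera, given by its name, has taken for a name from the list of things; names that differ only in an ending like _2 or _b are one class to them, and where a whole thing is asked for, a point or a joint stands for the part that bears it (a point fixed in the world has none). Each returns a list of dicts, best first, with "confidence" (0 to 1); they miss things now and then, are a little off and sometimes report something else, mostly with a low value. They report only what shows in the picture. A call takes as long as a camera call. They do not tell look-alikes from the thing itself.
- vision.search_frame(name, camera): "at" ([row, column] in pixels, amid what is visible of it).
- vision.silhouettes(name, camera): "mask" (480x640 bool, what is visible of it) and "at" ([row, column] in pixels, amid what is visible of it).
- vision.pinpoint(name, camera): "at" ([row, column] in pixels: a listed point, or the origin of a listed thing).
The state is a dict: "time_s": time; "qpos": joint angles; "joint_vel": joint speeds; "tau": joint torques, N m; "ee_pos": TCP position; "eef_rot": TCP orientation; "force": force on the tool from outside, world axes, zero at the start; "moment": the same for the moment, N m; "grip_width": finger opening in m.
Only numpy, scipy, OpenCV 4.12 (cv2) and the standard library are available. Lean on these libraries where they do the work, as an engineer would, in place of code of your own. Each camera call takes 0.05 s, during which the arm holds its last target.

## Working session

There is one attempt and no reset: what is moved stays moved. The work goes in short steps, Python scripts to look and compute and a tool call to move; the robot and the scene stay as the last step left them, time stands still between calls to the robot, and variables do not carry over. Pictures are saved under pics/ and viewed, and the job is handed in when it is done.

Besides the shell and the picture viewer there is one more tool, called as name(argument=value, ...) on one line, values as JSON. arm_command: Moves the arm, as the interface text tells. Its arguments: {"type":"object","properties":{"plan":{"type":"array"},"newtons":{"type":"number"}},"required":["plan"]}

```bash
mkdir -p pics; ls; cat > h.py <<'E'
import numpy as np, cv2
from station import sensors, vision, job
def obs():
    o=sensors.get_obs(); print({k:np.round(o[k],4).tolist() for k in ('time_s','qpos','ee_pos','eef_rot','force','grip_width')}); return o
def cam(n):
    p=vision.camera_params(n); return np.array(p['intrinsics'],float),cv2.Rodrigues(np.array(p['rvec'],float))[0],np.array(p['tvec'],float).ravel()
def ray(n,at,P=None):
    K,R,t=P or cam(n); v=(at[1]-K[0,2])/K[0,0],(at[0]-K[1,2])/K[1,1]
    if n=='wrist':
        r=np.hypot(*v); s=np.sin(r)/r if r>1e-9 else 1; d=np.array([v[0]*s,v[1]*s,np.cos(r)])
    else: d=np.array([v[0],v[1],1.])
    return -R.T@t, R.T@d
def atz(n,at,z,P=None):
    o,d=ray(n,at,P); return o+d*(z-o[2])/d[2]
def proj(n,X,P=None):
    K,R,t=P or cam(n); c=R@np.array(X,float)+t
    if n=='wrist':
        r=np.hypot(c[0],c[1]); th=np.arctan2(r,c[2]); u=c[:2]/max(r,1e-9)*th
    else: u=c[:2]/c[2]
    return np.array([K[1,1]*u[1]+K[1,2],K[0,0]*u[0]+K[0,2]])
E
python3 - <<'E'
from h import *
obs()
for n in ('scene','top','wrist'):
    im=vision.camera(n); cv2.imwrite(f'pics/{n}0.png',im)
    K,R,t=cam(n); print(n,K.round(1).tolist(),'pos',(-R.T@t).round(3),'axis',R[2].round(3),R[0].round(3))
E
```

```text
pics
{'time_s': 0.0, 'qpos': [1.2004, 0.3005, 1.5216, -0.0, 1.3207, -0.0666], 'ee_pos': [0.1645, 0.5248, 0.4041], 'eef_rot': [-3.1404, -0.0001, 2.8378], 'force': [-0.3687, 0.7584, -0.1995], 'grip_width': 0.0938}
scene [[476.6, 0.0, 315.6], [0.0, 476.6, 241.6], [0.0, 0.0, 1.0]] pos [-0.328 -0.931  0.748] axis [ 0.606  0.647 -0.462] [ 0.722 -0.692 -0.021]
top [[452.1, 0.0, 321.2], [0.0, 452.1, 240.9], [0.0, 0.0, 1.0]] pos [0.353 0.008 1.162] axis [ 0.17   0.001 -0.985] [-0.01  -1.    -0.002]
wrist [[371.6, 0.0, 322.0], [0.0, 371.6, 237.8], [0.0, 0.0, 1.0]] pos [0.088 0.547 0.385] axis [ 0.255 -0.081 -0.963] [ 0.3    0.954 -0.001]
```

View pics/scene0.png

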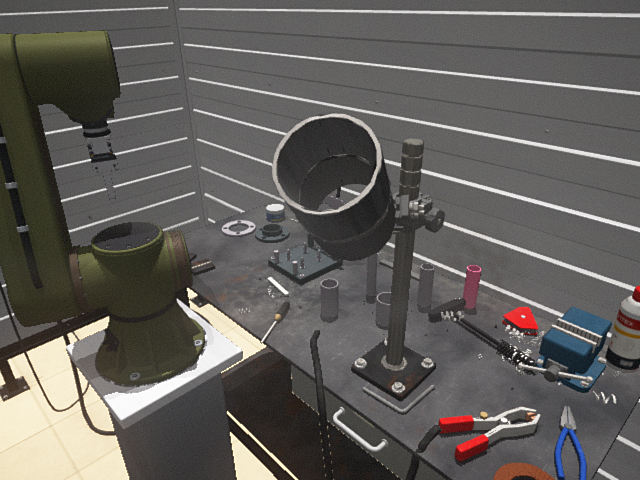

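View pics/top0.png

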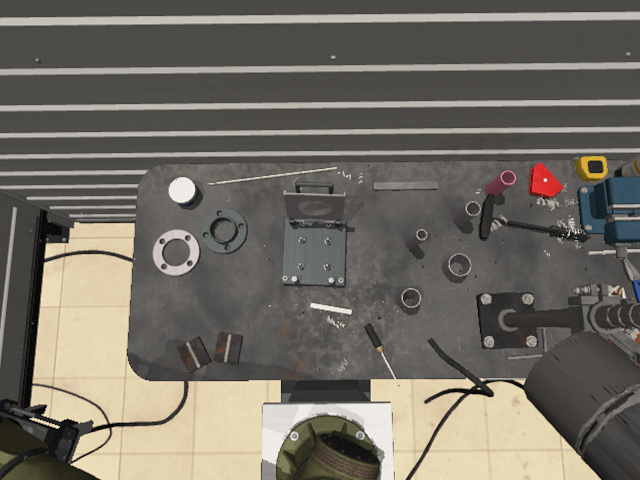

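View pics/wrist0.png

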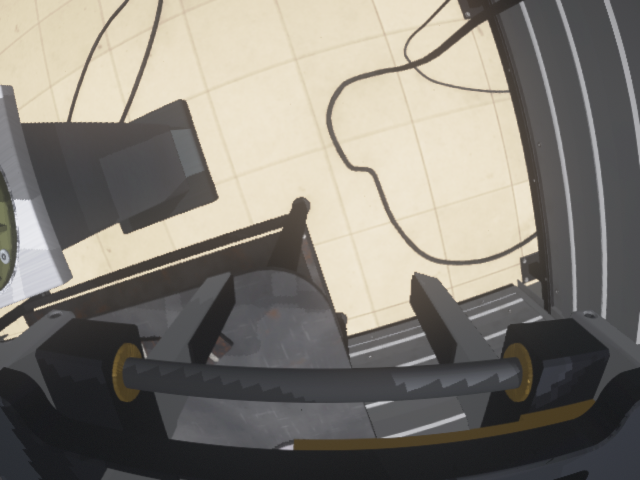

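```bash
python3 - <<'E'
from h import *
vision.camera('top')
P=cam('top')
Z=dict(jig=0,guard_hinge=.06,guard_bar=None,spacer_1=0,flange=0,tube_56=0,tube_46=0,tube_36=0,tube_26=0,soapstone=0,paste_tin=0,flat_bar=0)
for n,z in Z.items():
    for d in vision.pinpoint(n,'top')[:4]:
        print(n,round(d['confidence'],2),np.round(d['at'],1), atz('top',d['at'],z or 0,P).round(4))
for n,h in (('tube_56',.066),('tube_46',.09),('tube_36',.114),('tube_26',.138),('spacer_1',.008),('flange',.014)):
    for d in vision.silhouettes(n,'top')[:3]:
        m=d['mask']; print(n,'sil',round(d['confidence'],2),np.round(d['at'],1),m.sum())
E
```

```text
jig 0.71 [255.3 315. ] [0.5153 0.0257 0.    ]
guard_hinge 0.89 [218.8 311.2] [0.5989 0.0336 0.06  ]
guard_bar 0.8 [183.9 310.8] [0.7075 0.0355 0.    ]
spacer_1 0.62 [253.3 177.2] [0.5241 0.3836 0.    ]
flange 0.76 [230.8 226.1] [0.5824 0.2581 0.    ]
tube_56 0.96 [219.6 460. ] [ 0.6061 -0.3558  0.    ]
tube_56 0.8 [241.9 412.2] [ 0.548  -0.2277  0.    ]
tube_56 0.8 [193.8 490.9] [ 0.6753 -0.4421  0.    ]
tube_56 0.66 [298.9 399.5] [ 0.401  -0.1889  0.    ]
tube_46 0.96 [219.6 460. ] [ 0.6061 -0.3558  0.    ]
tube_46 0.8 [241.9 412.2] [ 0.548  -0.2277  0.    ]
tube_46 0.8 [193.8 490.9] [ 0.6753 -0.4421  0.    ]
tube_46 0.66 [298.9 399.5] [ 0.401  -0.1889  0.    ]
tube_36 0.96 [219.6 460. ] [ 0.6061 -0.3558  0.    ]
tube_36 0.8 [241.9 412.2] [ 0.548  -0.2277  0.    ]
tube_36 0.8 [193.8 490.9] [ 0.6753 -0.4421  0.    ]
tube_36 0.66 [298.9 399.5] [ 0.401  -0.1889  0.    ]
tube_26 0.96 [219.6 460. ] [ 0.6061 -0.3558  0.    ]
tube_26 0.8 [241.9 412.2] [ 0.548  -0.2277  0.    ]
tube_26 0.8 [193.8 490.9] [ 0.6753 -0.4421  0.    ]
tube_26 0.66 [298.9 399.5] [ 0.401  -0.1889  0.    ]
soapstone 0.7 [308.4 331.4] [ 0.3787 -0.015   0.    ]
soapstone 0.68 [299.3 404.6] [ 0.3998 -0.2019  0.    ]
soapstone 0.46 [186.7 315.4] [0.6996 0.0233 0.    ]
paste_tin 0.77 [192.7 184.7] [0.6867 0.3709 0.    ]
flat_bar 0.95 [187.9 402. ] [ 0.6939 -0.207   0.    ]
tube_56 sil 0.86 [184.8 504.2] 440
tube_56 sil 0.82 [297.  413.2] 249
tube_56 sil 0.8 [236.4 418.1] 212
tube_46 sil 0.86 [184.8 504.2] 440
tube_46 sil 0.82 [297.  413.2] 249
tube_46 sil 0.8 [236.4 418.1] 212
tube_36 sil 0.86 [184.8 504.2] 440
tube_36 sil 0.82 [297.  413.2] 249
tube_36 sil 0.8 [236.4 418.1] 212
tube_26 sil 0.86 [184.8 504.2] 440
tube_26 sil 0.82 [297.  413.2] 249
tube_26 sil 0.8 [236.4 418.1] 212
spacer_1 sil 0.59 [243.3 169.6] 1055
flange sil 0.6 [235.3 232.5] 1261
flange sil 0.38 [185.9 402.6] 506
```

```bash
python3 - <<'E'
import cv2
im=cv2.imread('pics/top0.png')
cv2.imwrite('pics/topA.png',cv2.resize(im[160:310,140:360],None,fx=3.6,fy=3.6,interpolation=cv2.INTER_CUBIC))
cv2.imwrite('pics/topB.png',cv2.resize(im[160:320,380:540],None,fx=3.7,fy=3.7,interpolation=cv2.INTER_CUBIC))
E
```

```text
(no output)
```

View pics/topA.png

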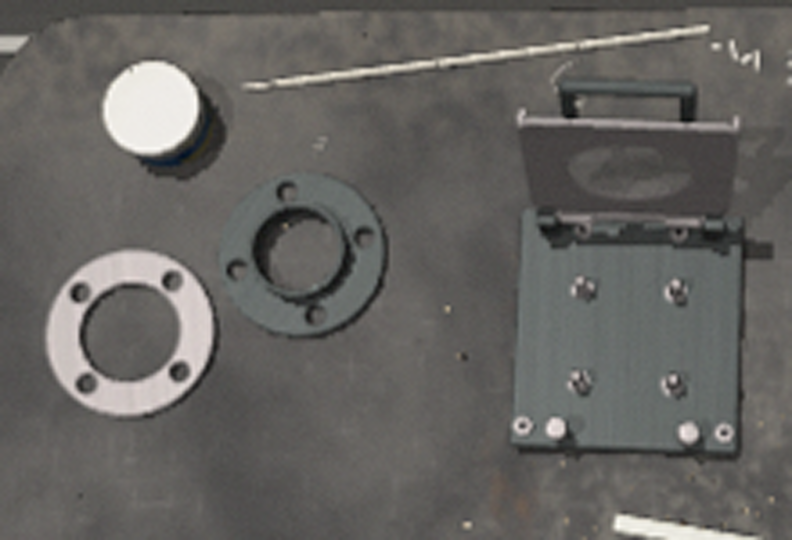

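View pics/topB.png

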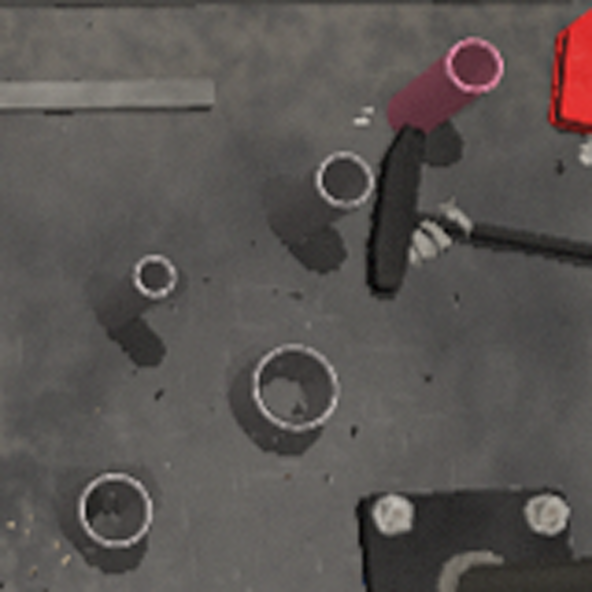

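```bash
python3 - <<'E'
from h import *
P=cam('top'); PS=cam('scene')
f=lambda x,y,s,ox,oy:[y/s+oy,x/s+ox]
A=lambda x,y:f(x,y,3.6,140,160); B=lambda x,y:f(x,y,3.7,380,160)
print('spacer',atz('top',A(131,332),.008,P).round(4))
print('flange',atz('top',A(302,255),.012,P).round(4))
for n,p,z in (('t36',(345,180),.114),('t26',(155,276),.138),('t56',(295,388),.066),('t46',(116,510),.09),('pink',(474,66),.114)):
    X=atz('top',B(*p),z,P); print(n,X.round(4),np.hypot(*X[:2]).round(3))
for p in ((583,289),(677,291),(581,383),(674,384)): print('stud',atz('top',A(*p),.054,P).round(4))
# pipe triangulate: top pixel of lower-left rim ~ (595,395)?; scene centre
for ts in (([375,600],[185,335]),([340,530],[180,280]),([320,520],[150,410])):
    a,b=ray('top',ts[0],P);c,d=ray('scene',ts[1],PS)
    M=np.stack([b,-d],1);s=np.linalg.lstsq(M,c-a,rcond=None)[0];print((a+b*s[0]).round(3),(c+d*s[1]).round(3))
E
```

```text
spacer [0.5258 0.3832 0.008 ]
flange [0.58   0.2612 0.012 ]
t36 [ 0.6076 -0.3532  0.114 ] 0.703
t26 [ 0.5416 -0.2228  0.138 ] 0.586
t56 [ 0.479  -0.3275  0.066 ] 0.58
t46 [ 0.3994 -0.2016  0.09  ] 0.447
pink [ 0.6829 -0.4422  0.114 ] 0.814
stud [0.5458 0.0571 0.054 ]
stud [ 0.5437 -0.0078  0.054 ]
stud [0.4805 0.0586 0.054 ]
stud [ 0.4792 -0.005   0.054 ]
[ 0.266 -0.406  0.46 ] [ 0.237 -0.382  0.449]
[ 0.318 -0.31   0.452] [ 0.224 -0.246  0.427]
[ 0.348 -0.305  0.433] [ 0.429 -0.4    0.473]
```

arm_command(plan=[-1, 0.8, -0.4, 0, 0.1, -1, 0.8, -0.4, 0, 0.1, -1, 0.8, -0.4, 0, 0.1, -1, 0.8, -0.4, 0, 0.1, -1, 0.8, -0.4, 0, 0.1, -1, 0.8, -0.4, 0, 0.1, -1, 0.8, -0.4, 0, 0.1, -1, 0.8, -0.4, 0, 0.1, -1, 0.8, -0.4, 0, 0.1, -1, 0.8, -0.4, 0, 0.1, -1, 0.8, -0.4, 0, 0.1, -1, 0.8, -0.4, 0, 0.1], newtons=60)

```text
time_s: 2.3
ee_pos: [0.4834, 0.3657, 0.4049]
eef_rot: [3.141, 0.0, 3.049]
force: [0.4, -0.2, -0.1]
grip_width: 0.0941
```

```bash
python3 - <<'E'
from h import *
obs(); P=cam('wrist')
im=vision.camera('wrist'); cv2.imwrite('pics/w1.png',im)
import pickle; pickle.dump(P,open('pics/w1.pkl','wb'))
E
```

```text
{'time_s': 2.3, 'qpos': [0.5872, 0.4258, 1.35, 0.0001, 1.3655, -0.891], 'ee_pos': [0.4834, 0.3657, 0.4049], 'eef_rot': [3.1414, 0.0002, 3.049], 'force': [0.4413, -0.1737, -0.0533], 'grip_width': 0.0941}
```

View pics/w1.png

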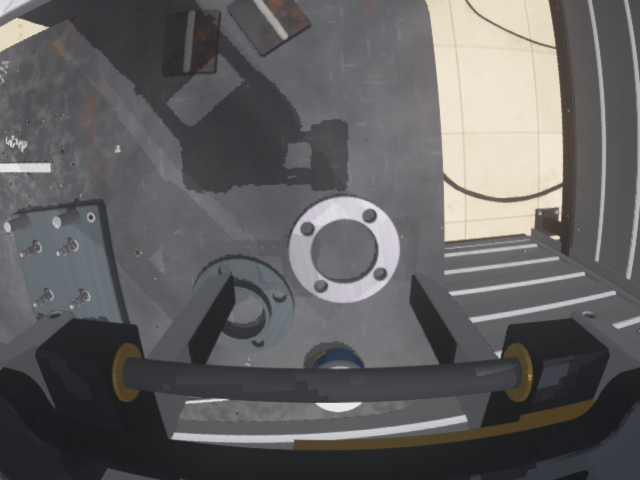

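```bash
cat >> h.py <<'E'
def holes(im,P,center_at,rad_px,ztop,lo=8,hi=900,show=None,bright=True):
    r,c=map(int,center_at); g=cv2.cvtColor(im,cv2.COLOR_BGR2GRAY)
    y0=max(0,r-rad_px);x0=max(0,c-rad_px); s=g[y0:r+rad_px,x0:c+rad_px]
    th,b=cv2.threshold(s,0,255,cv2.THRESH_OTSU)
    n,l,st,ce=cv2.connectedComponentsWithStats(255-b)
    return th,[(st[i,4],[ce[i][1]+y0,ce[i][0]+x0],atz('wrist',[ce[i][1]+y0,ce[i][0]+x0],ztop,P)) for i in range(1,n) if lo<st[i,4]<hi]
E
python3 - <<'E'
from h import *
import pickle
P=pickle.load(open('pics/w1.pkl','rb')); im=cv2.imread('pics/w1.png')
th,h=holes(im,P,(249,344),62,.008,lo=30,hi=5000)
for a,p,X in h: print(a,np.round(p,1),X.round(4))
c=np.mean([X for a,p,X in h if a<400],0); print(c)
for a,p,X in h:
    if a<400: d=X-c; print(np.hypot(*d[:2]), np.degrees(np.arctan2(d[1],d[0])))
cv2.imwrite('pics/w1c.png',cv2.resize(im[180:330,0:300],None,fx=2.6,fy=2.6,interpolation=cv2.INTER_CUBIC))
E
```

```text
167 [215.5 369.2] [0.4893 0.4134 0.008 ]
3460 [251.  343.9] [0.5255 0.384  0.008 ]
176 [228.8 307.2] [0.4975 0.3474 0.008 ]
143 [273.7 379.9] [0.5554 0.4215 0.008 ]
155 [286.  320.4] [0.5634 0.3552 0.008 ]
[0.52642183 0.38437483 0.008     ]
0.04714350852536362 141.9519859625096
0.046893393480924445 -128.02449298553955
0.04707655920111297 51.98738983734639
0.04715370286108149 -38.27057048445025
```

View pics/w1c.png

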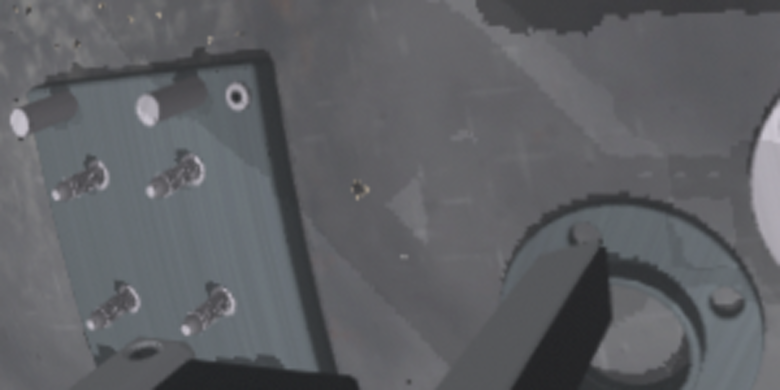

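arm_command(plan=[0, 0.093, 0.166, -0.1, 0.1015, 0, 0.093, 0.166, -0.2, 0.1015, 0, 0.093, 0.166, -0.36, 0.1015, 0, 0.093, 0.166, -0.36, 0.1015, 0, 0.093, 0.166, -0.36, 0.1015, 0, 0.093, 0.166, -0.36, 0.1015, 0, 0.093, 0.166, -0.36, 0.1015, 0, 0.093, 0.166, -0.36, 0.1015])

```text
time_s: 3.15
ee_pos: [0.5219, 0.4313, 0.2631]
eef_rot: [3.14, 0.003, -3.023]
force: [-0.6, -0.6, 0.2]
grip_width: 0.0472
```

```bash
python3 - <<'E'
from h import *
obs(); P=cam('wrist')
im=vision.camera('wrist'); cv2.imwrite('pics/w2.png',im); obs()
for X in ((0.5264,.3844,.008),(.5206,.4321,.008)): print(proj('wrist',X,P))
E
```

```text
{'time_s': 3.15, 'qpos': [0.6366, 0.7125, 1.2477, 0.0, 1.1781, -1.0524], 'ee_pos': [0.5219, 0.4313, 0.2631], 'eef_rot': [3.1399, 0.0029, -3.0234], 'force': [-0.5567, -0.5621, 0.2042], 'grip_width': 0.0472}
{'time_s': 3.2, 'qpos': [0.6366, 0.7129, 1.248, -0.0, 1.1779, -1.0524], 'ee_pos': [0.5218, 0.4312, 0.2626], 'eef_rot': [3.1402, 0.0024, -3.0234], 'force': [0.4702, 1.025, 0.1257], 'grip_width': 0.047}
[255.60413718 253.26097117]
[255.54065995 324.30319851]
```

View pics/w2.png

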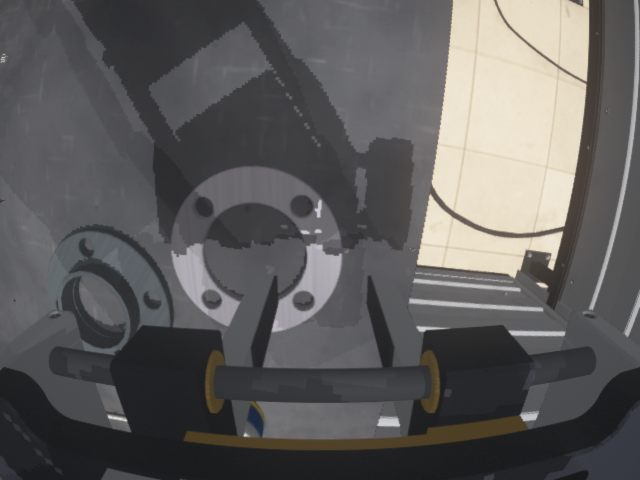

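arm_command(plan=[0, -0.0025, 0.0025, -0.1, 0, 0, -0.0025, 0.0025, -0.15, 0, 0, -0.0025, 0.0025, -0.153, 0, 0, -0.0025, 0.0025, -0.153, 0, 0.6, -0.0025, 0.0025, -0.153, 0, 1, -0.0025, 0.0025, -0.153, 0, 1, -0.0025, 0.0025, -0.153, 0, 1, -0.0025, 0.0025, -0.153, 0, 1, -0.0025, 0.0025, -0.153, 0], newtons=60)

```text
time_s: 4.1
ee_pos: [0.5208, 0.4323, 0.1998]
eef_rot: [3.141, 0.0, -3.023]
force: [-1.4, -0.3, 2.4]
grip_width: 0.0231
```

```bash
python3 - <<'E'
from h import *
obs()
E
```

```text
{'time_s': 4.1, 'qpos': [0.6387, 0.7902, 1.2755, 0.0001, 1.0754, -1.0503], 'ee_pos': [0.5208, 0.4323, 0.1998], 'eef_rot': [3.1413, 0.0004, -3.0235], 'force': [-1.4287, -0.3178, 2.3561], 'grip_width': 0.0231}
```

arm_command(plan=[1, 0, 0, 0.1, 0, 1, 0, 0, 0.25, 0, 1, -0.022, -0.895, 0.25, -0.0575, 1, -0.022, -0.895, 0.25, -0.0575, 1, -0.022, -0.895, 0.25, -0.0575, 1, -0.022, -0.895, 0.25, -0.0575, 1, -0.022, -0.895, 0.25, -0.0575, 1, -0.022, -0.895, 0.25, -0.0575, 1, -0.022, -0.895, 0.25, -0.0575, 1, -0.022, -0.895, 0.25, -0.0575, 1, -0.022, -0.895, 0.25, -0.0575, 1, -0.022, -0.895, 0.25, -0.0575, 1, -0.022, -0.895, 0.25, -0.0575, 1, -0.022, -0.895, 0.25, -0.0575])

```text
time_s: 5.5
ee_pos: [0.5119, 0.0753, 0.2993]
eef_rot: [3.142, -0.0, 3.141]
force: [0.4, 0.7, -3.2]
grip_width: 0.0232
```

```bash
python3 - <<'E'
from h import *
obs(); P=cam('wrist')
im=vision.camera('wrist'); cv2.imwrite('pics/w3.png',im); obs()
import pickle; pickle.dump(P,open('pics/w3.pkl','wb'))
E
```

```text
{'time_s': 5.5, 'qpos': [0.0753, 0.3431, 1.7264, 0.0001, 1.0723, -1.495], 'ee_pos': [0.5119, 0.0753, 0.2993], 'eef_rot': [3.1415, -0.0003, 3.1411], 'force': [0.3632, 0.682, -3.1775], 'grip_width': 0.0232}
{'time_s': 5.55, 'qpos': [0.075, 0.3431, 1.7265, 0.0, 1.0723, -1.4951], 'ee_pos': [0.5119, 0.0752, 0.2993], 'eef_rot': [3.1416, -0.0003, 3.1409], 'force': [0.4421, 0.181, -2.2605], 'grip_width': 0.0235}
```

View pics/w3.png

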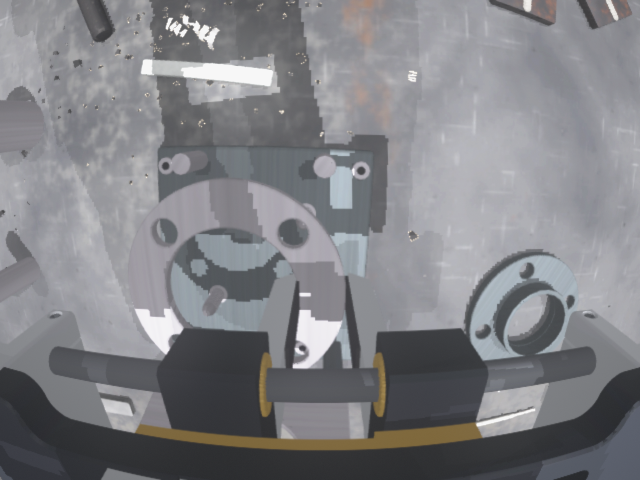

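```bash
python3 - <<'E'
from h import *
import pickle
P=pickle.load(open('pics/w1.pkl','rb'))
s=[atz('wrist',[180+y/2.6,x/2.6],.054,P) for x,y in ((57,195),(151,191),(92,325),(187,328))]
print(np.round(s,4),np.mean(s,0)); 
for i,j in ((1,0),(3,2),(0,2),(1,3)): d=s[j]-s[i]; print(np.hypot(*d[:2]),np.degrees(np.arctan2(d[1],d[0])))
r=[atz('wrist',[180+y/2.6,x/2.6],.058,P) for x,y in ((20,121),(148,109))]; print('rests w1',np.round(r,4))
P=pickle.load(open('pics/w3.pkl','rb'))
for p in ((163,181.5),(166.5,324.5)): print('rest w3',atz('wrist',p,.058,P).round(4))
for p in ((147,160),(151,373)): print('corner',atz('wrist',p,.02,P).round(4))
im=cv2.imread('pics/w3.png'); cv2.imwrite('pics/w3c.png',cv2.resize(im[135:375,120:390],None,fx=2.5,fy=2.5,interpolation=cv2.INTER_CUBIC))
E
```

```text
[[ 0.4836 -0.0037  0.054 ]
 [ 0.4864  0.0621  0.054 ]
 [ 0.5502 -0.0067  0.054 ]
 [ 0.5522  0.0599  0.054 ]] [0.51809484 0.02788898 0.054     ]
0.06585585135573901 -92.48929117046086
0.06665955429702335 -91.71941971719495
0.06668456213687489 -2.611923793165903
0.06579200592566489 -1.9189037620151472
rests w1 [[ 0.4454 -0.0137  0.058 ]
 [ 0.4498  0.0757  0.058 ]]
rest w3 [ 0.4453 -0.0136  0.058 ]
rest w3 [0.4498 0.0757 0.058 ]
corner [ 0.4346 -0.0456  0.02  ]
corner [0.4415 0.1098 0.02  ]
```

View pics/w3c.png

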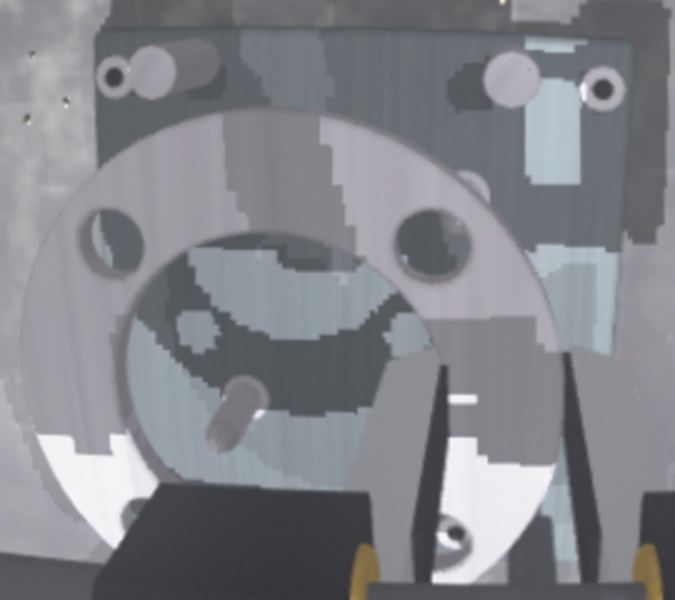

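```bash
python3 - <<'E'
from h import *
import pickle
P=pickle.load(open('pics/w3.pkl','rb'))
for z in (.1035,.1075):
  a,b=[atz('wrist',[135+y/2.5,120+x/2.5],z,P) for x,y in ((111,243),(433,245))]
  d=b-a; print(z,a.round(4),b.round(4),np.hypot(*d[:2]),np.degrees(np.arctan2(d[1],d[0]))-90,((a+b)/2+ .0332*np.array([d[1],-d[0],0])/np.hypot(*d[:2])).round(4))
E
```

```text
0.1035 [ 0.4781 -0.0084  0.1035] [0.4788 0.0599 0.1035] 0.0683066032596756 -0.5560638706676144 [0.5117 0.0255 0.1035]
0.1075 [ 0.4771 -0.0065  0.1075] [0.4777 0.0602 0.1075] 0.06676197752067879 -0.5560638706676286 [0.5106 0.0265 0.1075]
```

arm_command(plan=[1, 0.0205, 0.003, 0, -0.0175, 1, 0.0205, 0.003, -0.1, -0.0175, 1, 0.0205, 0.003, -0.1, -0.0175, 1, 0.0205, 0.003, -0.1, -0.0175, 1, 0.0205, 0.003, -0.1, -0.0175])

```text
time_s: 6.05
ee_pos: [0.5204, 0.0756, 0.2609]
eef_rot: [3.141, 0.002, 3.103]
force: [0.2, -0.3, -2.6]
grip_width: 0.0234
```

```bash
python3 - <<'E'
from h import *
P=cam('wrist')
im=vision.camera('wrist'); obs(); cv2.imwrite('pics/w4.png',im)
import pickle; pickle.dump(P,open('pics/w4.pkl','wb'))
cv2.imwrite('pics/w4c.png',cv2.resize(im[135:435,80:420],None,fx=2.0,fy=2.0,interpolation=cv2.INTER_CUBIC))
E
```

```text
{'time_s': 6.1, 'qpos': [0.0746, 0.4142, 1.7301, -0.0, 0.9953, -1.4576], 'ee_pos': [0.5204, 0.0756, 0.261], 'eef_rot': [3.1414, 0.002, 3.103], 'force': [-0.4603, 0.025, -2.6432], 'grip_width': 0.0232}
```

View pics/w4c.png

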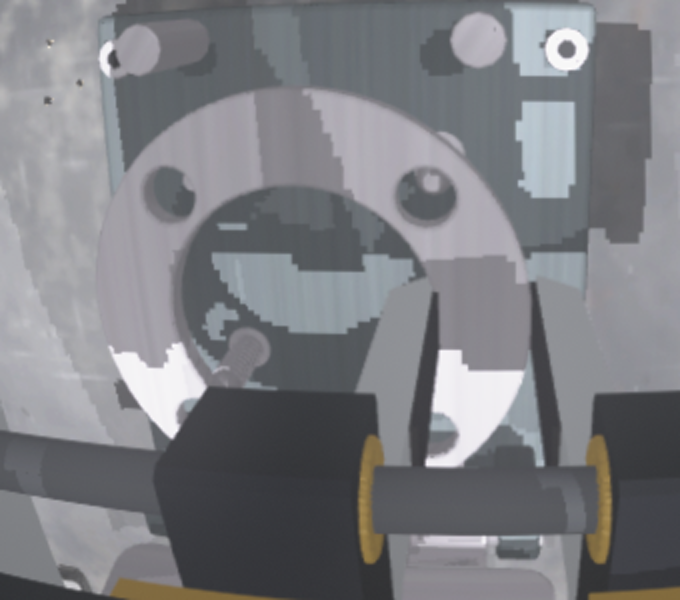

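```bash
cat >> h.py <<'E'
JC=np.array([.5178,.0280]); JY=np.radians(-2.4)
def jw(x,y,z,c=None,yaw=None):
    c=JC if c is None else c; a=JY if yaw is None else yaw
    return np.array([c[0]+x*np.cos(a)-y*np.sin(a),c[1]+x*np.sin(a)+y*np.cos(a),z])
def circ(im,n,P,c,r,z,col,s=1,off=(0,0)):
    pts=[]
    for t in np.linspace(0,2*np.pi,41):
        q=proj(n,[c[0]+r*np.cos(t),c[1]+r*np.sin(t),z],P); pts.append([(q[1]-off[1]+.5)*s,(q[0]-off[0]+.5)*s])
    cv2.polylines(im,[np.int32(np.round(pts))],True,col,1)
E
python3 - <<'E'
from h import *
import pickle
P=pickle.load(open('pics/w4.pkl','rb')); im=cv2.imread('pics/w4.png')
s=2.;b=cv2.resize(im[135:435,80:420],None,fx=2,fy=2,interpolation=cv2.INTER_CUBIC)
o=(135,80)
for sx in (-1,1):
  for sy in (-1,1):
    c=jw(.0332*sx,.0332*sy,0); circ(b,'wrist',P,c,.005,.02,(0,0,255),s,o); circ(b,'wrist',P,c,.003,.054,(0,255,255),s,o); 
    circ(b,'wrist',P,c,.0075,.0692,(0,255,0),s,o)
for sy in (-1,1): circ(b,'wrist',P,jw(-.07,.045*sy,0),.006,.058,(255,0,255),s,o)
circ(b,'wrist',P,JC,.06,.0692,(0,255,0),s,o);circ(b,'wrist',P,JC,.036,.0692,(0,255,0),s,o)
cv2.imwrite('pics/w4o.png',b)
E
```

```text
(no output)
```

View pics/w4o.png

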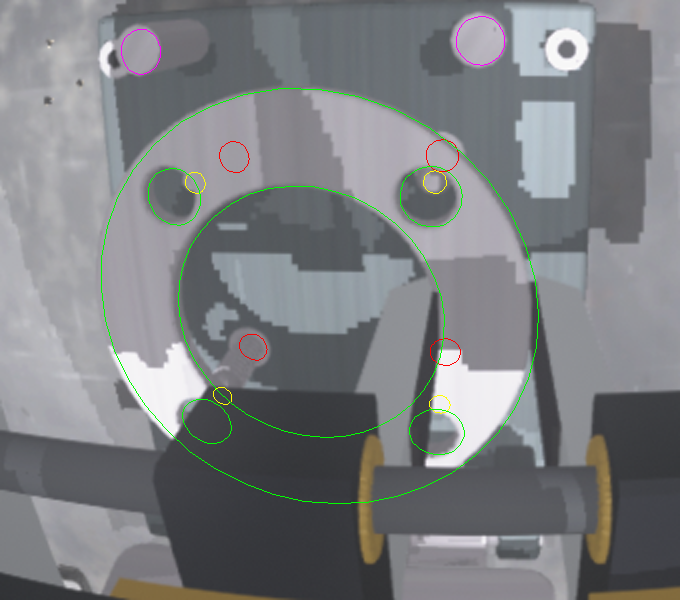

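arm_command(plan=[1, 0, 0, -0.03, 0, 1, 0, 0, -0.06, 0, 1, 0, 0, -0.06, 0])

```text
time_s: 6.4
ee_pos: [0.5197, 0.0754, 0.2336]
eef_rot: [-3.141, -0.003, 3.103]
force: [0.8, -0.1, -3.4]
grip_width: 0.0234
```

arm_command(plan=[1, 0, 0, -0.02, 0, 1, 0, 0, -0.035, 0, 1, 0, 0, -0.035, 0, 1, 0, 0, -0.035, 0])

```text
time_s: 6.8
ee_pos: [0.5202, 0.0754, 0.2214]
eef_rot: [-3.142, -0.0, 3.103]
force: [1.9, -0.4, -1.9]
grip_width: 0.0233
```

```bash
python3 - <<'E'
from h import *
P=cam('wrist')
im=vision.camera('wrist'); obs(); cv2.imwrite('pics/w5.png',im)
import pickle; pickle.dump(P,open('pics/w5.pkl','wb'))
E
```

```text
{'time_s': 6.85, 'qpos': [0.0743, 0.4763, 1.7499, -0.0, 0.9152, -1.4576], 'ee_pos': [0.5202, 0.0754, 0.2216], 'eef_rot': [3.1416, 0.0002, 3.1027], 'force': [0.0212, 1.1628, -2.219], 'grip_width': 0.0231}
```

View pics/w5.png

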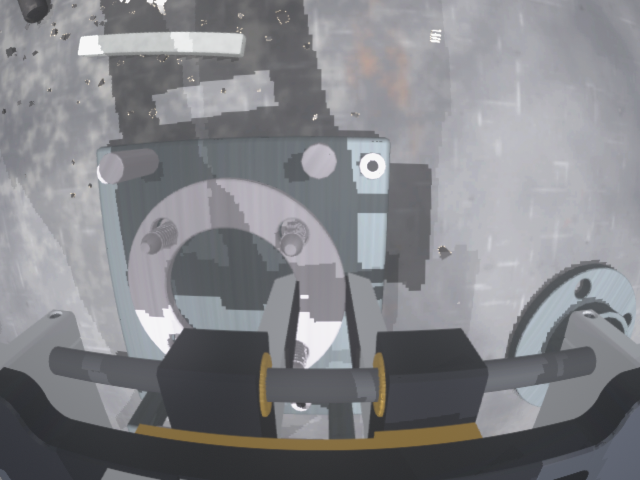

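arm_command(plan=[0, 0, 0, -0.002, 0, 0, 0, 0, -0.002, 0, 0, 0, 0, -0.002, 0, 0, 0, 0, 0.1, 0, 0, 0, 0, 0.225, 0, 0, 0, 0, 0.35, 0, 0, 0, 0, 0.35, 0, 0, 0, 0, 0.35, 0, 0, 0, 0, 0.35, 0])

```text
time_s: 7.75
ee_pos: [0.52, 0.0754, 0.3603]
eef_rot: [-3.141, -0.002, 3.103]
force: [0.7, -0.1, -0.3]
grip_width: 0.0473
```

```bash
python3 - <<'E'
from h import *
P=cam('wrist')
im=vision.camera('wrist'); obs(); cv2.imwrite('pics/w6.png',im)
import pickle; pickle.dump(P,open('pics/w6.pkl','wb'))
E
```

```text
{'time_s': 7.8, 'qpos': [0.0743, 0.2873, 1.645, -0.0, 1.2116, -1.4577], 'ee_pos': [0.52, 0.0754, 0.3601], 'eef_rot': [-3.1413, -0.0023, 3.1027], 'force': [-0.5967, -0.8798, -0.4482], 'grip_width': 0.0468}
```

View pics/w6.png

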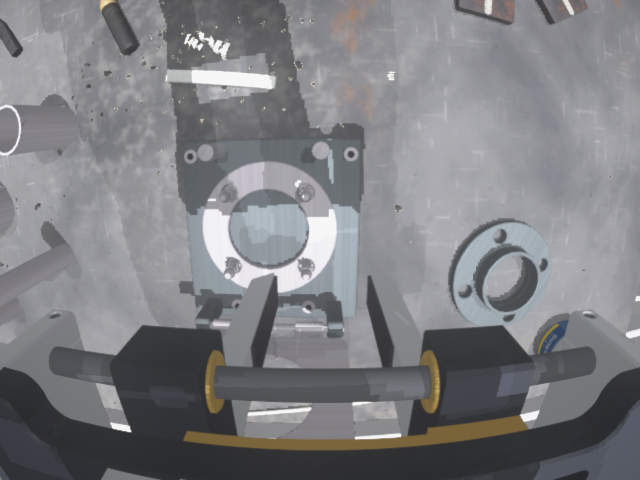

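```bash
python3 - <<'E'
from h import *
import pickle
P=pickle.load(open('pics/w6.pkl','rb')); im=cv2.imread('pics/w6.png')
s=3.;o=(205,440);b=cv2.resize(im[205:335,440:570],None,fx=s,fy=s,interpolation=cv2.INTER_CUBIC)
o2=(130,170);b2=cv2.resize(im[130:330,170:380],None,fx=s,fy=s,interpolation=cv2.INTER_CUBIC)
JC=np.array([.5178,.0267])
for sx in (-1,1):
  for sy in (-1,1):
    c=jw(.0332*sx,.0332*sy,0,JC); circ(b2,'wrist',P,c,.005,.028,(0,0,255),s,o2); circ(b2,'wrist',P,c,.003,.054,(0,255,255),s,o2); circ(b2,'wrist',P,c,.0075,.028,(0,255,0),s,o2)
for r in (.06,.036): circ(b2,'wrist',P,JC,r,.028,(0,255,0),s,o2)
cv2.imwrite('pics/w6j.png',b2)
cv2.imwrite('pics/w6f.png',b)
E
```

```text
(no output)
```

View pics/w6j.png

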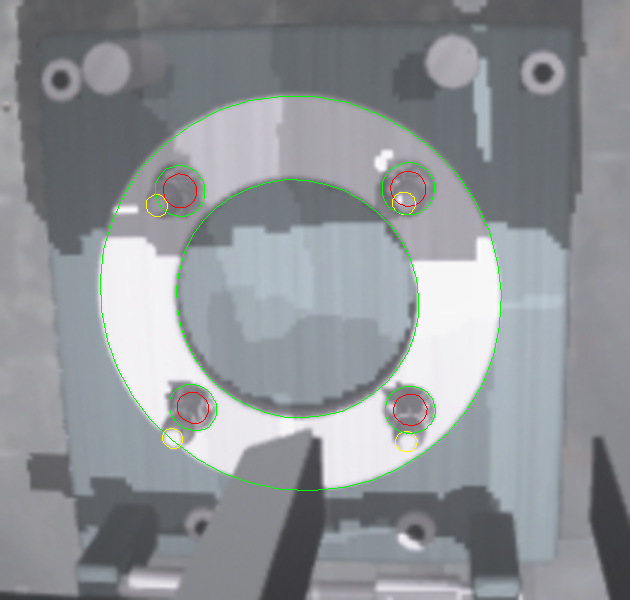

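View pics/w6f.png

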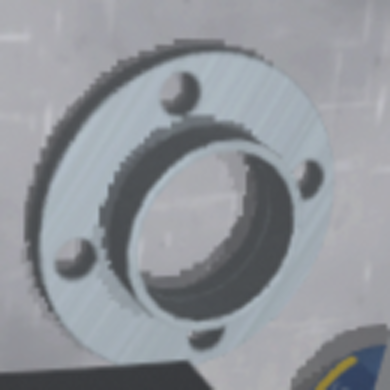

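```bash
sed -i 's/^JC=.*;/JC=np.array([.5178,.0267]);/' h.py; python3 - <<'E'
from h import *
import pickle
P=pickle.load(open('pics/w6.pkl','rb'))
H=np.array([atz('wrist',[205+y/3-.5,440+x/3-.5],.010,P)[:2] for x,y in ((180,92),(310,178),(75,258))])
print(H.round(4)); c=(H[1]+H[2])/2; print(c, np.linalg.norm(H-c,axis=1),np.degrees(np.arctan2(*(H-c).T[::-1])))
E
```

```text
[[0.536  0.2512]
 [0.5702 0.3103]
 [0.5934 0.217 ]]
[0.58176772 0.2636691 ] [0.04746909 0.04805243 0.04805243] [-164.72170333  103.94809502  -76.05190498]
```

arm_command(plan=[-1, 0.154, 0.471, 0, -0.236, -1, 0.154, 0.471, 0, -0.236, -1, 0.154, 0.471, -0.15, -0.236, -1, 0.154, 0.471, -0.15, -0.236, -1, 0.154, 0.471, -0.15, -0.236, -1, 0.154, 0.471, -0.15, -0.236, -1, 0.154, 0.471, -0.15, -0.236, -1, 0.154, 0.471, -0.15, -0.236, -1, 0.154, 0.471, -0.15, -0.236])

```text
time_s: 8.7
ee_pos: [0.5818, 0.2628, 0.3023]
eef_rot: [3.141, 0.001, 2.607]
force: [0.6, -0.0, -0.3]
grip_width: 0.0937
```

```bash
python3 - <<'E'
from h import *
P=cam('wrist')
im=vision.camera('wrist'); obs(); cv2.imwrite('pics/w7.png',im)
import pickle; pickle.dump(P,open('pics/w7.pkl','wb'))
s=2.;o=(150,200);b=cv2.resize(im[150:430,200:460],None,fx=s,fy=s,interpolation=cv2.INTER_CUBIC)
C=np.array([.5815,.2637])
for r,z in ((.06,.01),(.035,.028),(.0305,.028)): circ(b,'wrist',P,C,r,z,(0,255,0),s,o)
for k in range(4): circ(b,'wrist',P,jw(.047*np.cos(k*np.pi/2+np.pi/4),.047*np.sin(k*np.pi/2+np.pi/4),0,C,np.radians(-30.5)),.0075,.01,(0,0,255),s,o)
cv2.imwrite('pics/w7o.png',b)
E
```

```text
{'time_s': 8.75, 'qpos': [0.367, 0.5876, 1.3546, -0.0, 1.1984, -0.6696], 'ee_pos': [0.5818, 0.2629, 0.3023], 'eef_rot': [3.1408, 0.0007, 2.6074], 'force': [0.1731, -0.3311, 0.7687], 'grip_width': 0.0938}
```

View pics/w7o.png

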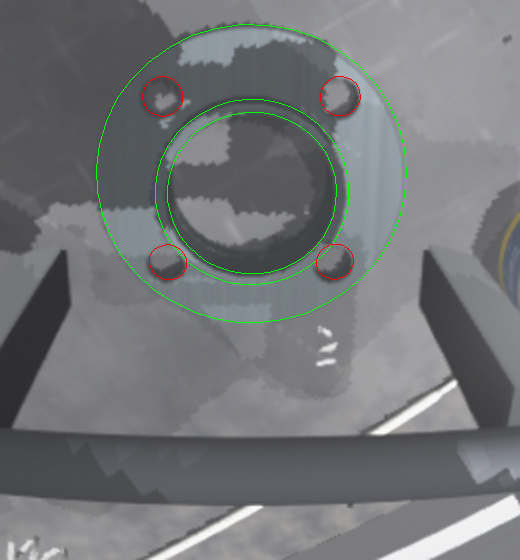

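arm_command(plan=[-1, -0.0005, 0.002, -0.12, 0, -1, -0.0005, 0.002, -0.22, 0, -1, -0.0005, 0.002, -0.226, 0, -1, -0.0005, 0.002, -0.226, 0, 0, -0.0005, 0.002, -0.226, 0, 1, -0.0005, 0.002, -0.226, 0, 1, -0.0005, 0.002, -0.226, 0, 1, -0.0005, 0.002, -0.226, 0, 1, -0.0005, 0.002, -0.226, 0])

```text
time_s: 9.65
ee_pos: [0.5816, 0.2646, 0.2114]
eef_rot: [3.141, 0.0, 2.608]
force: [-0.6, -0.4, 2.9]
grip_width: 0.0683
```

```bash
python3 - <<'E'
from h import *
obs()
E
```

```text
{'time_s': 9.65, 'qpos': [0.3697, 0.7002, 1.404, -0.0, 1.0369, -0.6679], 'ee_pos': [0.5816, 0.2646, 0.2114], 'eef_rot': [3.1412, 0.0003, 2.6084], 'force': [-0.5814, -0.4408, 2.8835], 'grip_width': 0.0683}
```

arm_command(plan=[1, 0, 0, 0.1, 0, 1, 0, 0, 0.22, 0, 1, -0.1595, -0.595, 0.22, 0.2345, 1, -0.1595, -0.595, 0.22, 0.2345, 1, -0.1595, -0.595, 0.22, 0.2345, 1, -0.1595, -0.595, 0.2, 0.2345, 1, -0.1595, -0.595, 0.2, 0.2345, 1, -0.1595, -0.595, 0.2, 0.2345, 1, -0.1595, -0.595, 0.2, 0.2345, 1, -0.1595, -0.595, 0.2, 0.2345, 1, -0.1595, -0.595, 0.2, 0.2345, 1, -0.1595, -0.595, 0.2, 0.2345])

```text
time_s: 10.85
ee_pos: [0.5178, 0.0275, 0.2909]
eef_rot: [3.142, -0.0, 3.101]
force: [-0.2, -0.2, -4.6]
grip_width: 0.0681
```

```bash
python3 - <<'E'
from h import *
P=cam('wrist')
im=vision.camera('wrist'); ob=obs(); cv2.imwrite('pics/w8.png',im)
import pickle; pickle.dump(P,open('pics/w8.pkl','wb'))
s=2.;o=(135,150);b=cv2.resize(im[135:415,150:490],None,fx=s,fy=s,interpolation=cv2.INTER_CUBIC)
C=JC; z0=ob['ee_pos'][2]-.2114; print(z0)
for r,z in ((.06,.01),(.035,.028),(.0305,.028)): circ(b,'wrist',P,C,r,z+z0,(0,255,0),s,o)
for k in range(4):
  c=jw(.047*np.cos(k*np.pi/2+np.pi/4),.047*np.sin(k*np.pi/2+np.pi/4),0)
  circ(b,'wrist',P,c,.0075,.01+z0,(0,0,255),s,o); circ(b,'wrist',P,c,.003,.054,(0,255,255),s,o)
cv2.imwrite('pics/w8o.png',b)
E
```

```text
{'time_s': 10.9, 'qpos': [-0.0178, 0.3568, 1.7298, 0.0, 1.0551, -1.5479], 'ee_pos': [0.5178, 0.0274, 0.2909], 'eef_rot': [3.1416, -0.0001, 3.1009], 'force': [0.025, -0.6171, -5.6552], 'grip_width': 0.0686}
0.07953785614232464
```

View pics/w8o.png

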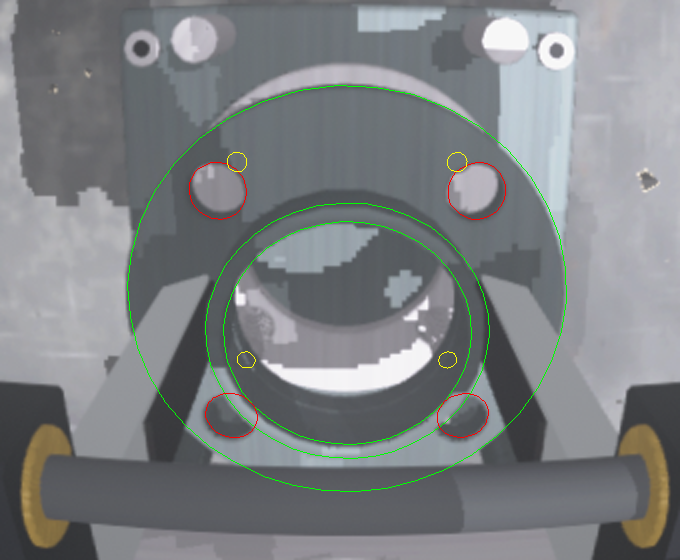

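arm_command(plan=[1, 0, -0.001, -0.03, 0, 1, 0, -0.001, -0.06, 0, 1, 0, -0.001, -0.08, 0, 1, 0, -0.001, -0.1, 0, 1, 0, -0.001, -0.1, 0])

```text
time_s: 11.4
ee_pos: [0.5175, 0.0262, 0.2497]
eef_rot: [3.142, -0.002, 3.1]
force: [-0.7, 1.9, -6.6]
grip_width: 0.0683
```

arm_command(plan=[1, 0, 0, -0.015, 0, 1, 0, 0, -0.025, 0, 1, 0, 0, -0.025, 0, 1, 0, 0, -0.025, 0])

```text
time_s: 11.8
ee_pos: [0.5176, 0.0263, 0.2408]
eef_rot: [3.141, -0.001, 3.1]
force: [-2.0, 3.4, -9.7]
grip_width: 0.0681
```

```bash
python3 - <<'E'
from h import *
P=cam('wrist')
im=vision.camera('wrist'); obs(); cv2.imwrite('pics/w9.png',im)
E
```

```text
{'time_s': 11.85, 'qpos': [-0.0199, 0.4314, 1.7623, 0.0002, 0.9487, -1.5488], 'ee_pos': [0.5175, 0.0263, 0.2408], 'eef_rot': [3.1415, -0.0008, 3.0996], 'force': [-3.175, 4.3751, -9.628], 'grip_width': 0.0682}
```

View pics/w9.png

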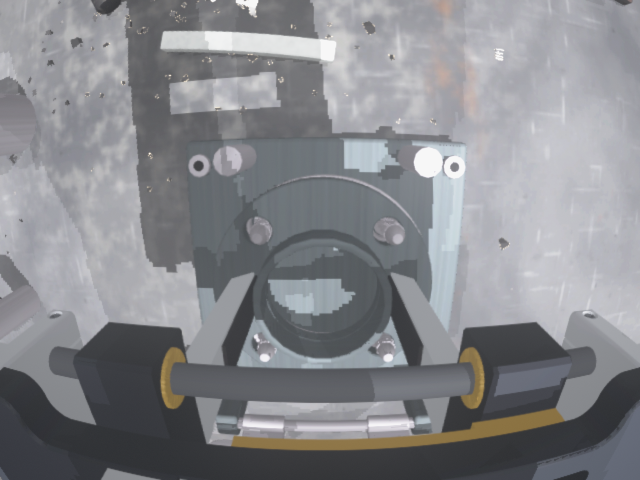

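arm_command(plan=[-1, 0, 0, 0, 0, -1, 0, 0, 0, 0, -1, 0, 0, 0, 0, -1, 0, 0, 0, 0, -1, 0, 0, 0.1, 0, -1, 0, 0, 0.225, 0, -1, 0, 0, 0.3, 0, -1, 0, 0, 0.3, 0, -1, 0, 0, 0.3, 0, -1, 0, 0, 0.3, 0])

```text
time_s: 12.85
ee_pos: [0.5176, 0.0262, 0.3598]
eef_rot: [-3.141, -0.002, 3.1]
force: [-0.7, 0.3, -0.2]
grip_width: 0.0939
```

```bash
python3 - <<'E'
from h import *
P=cam('wrist')
im=vision.camera('wrist'); ob=obs(); cv2.imwrite('pics/w10.png',im)
import pickle; pickle.dump(P,open('pics/w10.pkl','wb'))
s=2.5;o=(130,210);b=cv2.resize(im[130:360,210:440],None,fx=s,fy=s,interpolation=cv2.INTER_CUBIC)
for r,z in ((.06,.038),(.035,.056),(.0305,.056)): circ(b,'wrist',P,JC,r,z,(0,255,0),s,o)
for k in range(4):
  c=jw(.047*np.cos(k*np.pi/2+np.pi/4),.047*np.sin(k*np.pi/2+np.pi/4),0)
  circ(b,'wrist',P,c,.0075,.038,(0,0,255),s,o); circ(b,'wrist',P,c,.003,.054,(0,255,255),s,o)
cv2.imwrite('pics/w10o.png',b)
im=vision.camera('top'); cv2.imwrite('pics/top10.png',im)
E
```

```text
{'time_s': 12.9, 'qpos': [-0.0202, 0.2722, 1.6652, -0.0, 1.2062, -1.5489], 'ee_pos': [0.5176, 0.0262, 0.3597], 'eef_rot': [-3.1415, -0.0021, 3.0995], 'force': [0.4027, 0.0849, 0.7819], 'grip_width': 0.0939}
```

View pics/w10o.png

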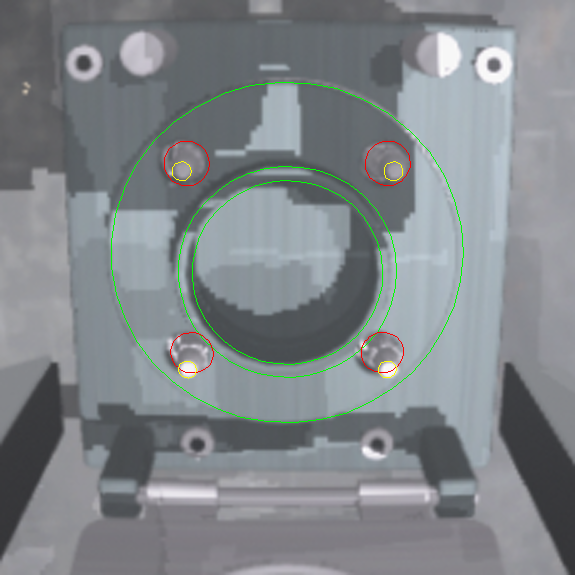

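View pics/top10.png

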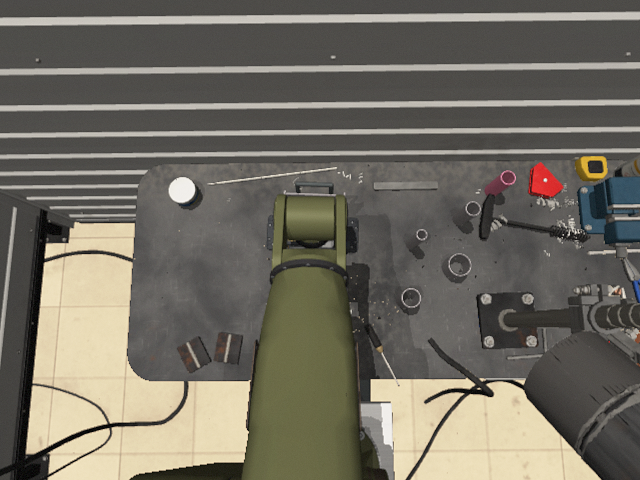

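arm_command(plan=[-1, 0, 0, 0.125, -0.07, -1, 0, 0, 0.25, -0.14, -1, 0.12, 0, 0.25, -0.75, -1, 0.24, -0.01, 0.25, -0.75, -1, 0.337, -0.0125, 0.25, -0.75, -1, 0.337, -0.0125, 0.25, -0.75, -1, 0.337, -0.0125, 0.25, -0.75, -1, 0.337, -0.0125, 0.25, -0.75, -1, 0.337, -0.0125, 0.25, -0.75, -1, 0.337, -0.0125, 0.25, -0.75, -1, 0.337, -0.0125, 0.25, -0.75, -1, 0.337, -0.0125, 0.25, -0.75, -1, 0.337, -0.0125, 0.25, -0.75, -1, 0.337, -0.0125, 0.25, -0.75, -1, 0.337, -0.0125, 0.25, -0.75], newtons=15)

```text
time_s: 14.45
ee_pos: [0.6526, 0.0212, 0.4608]
eef_rot: [-3.141, -0.0, 1.53]
force: [0.7, -0.4, 0.2]
grip_width: 0.0941
```

```bash
python3 - <<'E'
from h import *
P=cam('wrist')
im=vision.camera('wrist'); ob=obs()
for a in (1.85,):
  for y in (-.031,.031):
    x=.078-.181*np.cos(a)+.007*np.sin(a); z=.06+.181*np.sin(a)+.007*np.cos(a)
    X=jw(x,y,z); q=proj('wrist',X,P); print(X,q); cv2.circle(im,(int(q[1]),int(q[0])),4,(0,255,0),1)
cv2.imwrite('pics/w11.png',im)
E
```

```text
{'time_s': 14.5, 'qpos': [-0.0236, 0.5083, 1.1039, 0.0, 1.5296, 0.0175], 'ee_pos': [0.6526, 0.0212, 0.4609], 'eef_rot': [-3.1414, -0.0, 1.5297], 'force': [-0.2982, -0.6612, 0.2418], 'grip_width': 0.0941}
[ 0.65099454 -0.00990972  0.23206168] [313.43536243 324.50532772]
[0.65359083 0.05203589 0.23206168] [216.93079335 324.79094227]
```

View pics/w11.png

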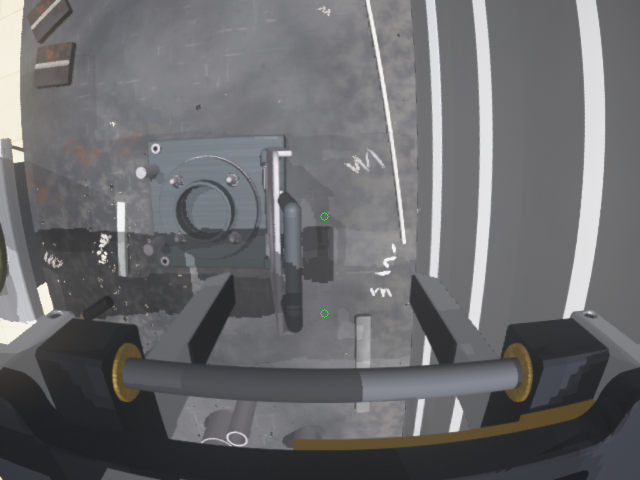

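```bash
cat >> h.py <<'E'
def bar(a,y=0):
    return jw(.078-.181*np.cos(a)+.007*np.sin(a),y,.06+.181*np.sin(a)+.007*np.cos(a))
E
python3 - <<'E'
from h import *
P=cam('wrist')
im=cv2.imread('pics/w11.png')
for a in (1.5,1.55,1.6,1.65,1.7,1.75):
  print(a,[proj('wrist',bar(a,y),P).round(1).tolist() for y in (-.031,.031)],bar(a).round(4))
E
```

```text
1.5 [[318.2, 224.3], [220.8, 215.3]] [0.5899 0.0237 0.241 ]
1.55 [[318.7, 238.3], [220.7, 230.5]] [0.599  0.0233 0.2411]
1.6 [[318.9, 252.7], [220.4, 246.1]] [0.608  0.0229 0.2407]
1.65 [[318.6, 267.2], [220.0, 262.0]] [0.617  0.0225 0.2399]
1.7 [[317.9, 281.9], [219.5, 278.1]] [0.626  0.0222 0.2386]
1.75 [[316.8, 296.4], [218.7, 294.0]] [0.6348 0.0218 0.2369]
```

arm_command(plan=[-0.5, -0.0465, 0.0015, 0, 0, -0.5, -0.0465, 0.0015, -0.05, 0, -0.5, -0.0465, 0.0015, -0.107, 0, -0.5, -0.0465, 0.0015, -0.107, 0, -0.5, -0.0465, 0.0015, -0.107, 0], newtons=15)

```text
time_s: 15.0
ee_pos: [0.634, 0.0218, 0.4188]
eef_rot: [3.142, -0.0, 1.529]
force: [-0.2, 0.1, -0.1]
grip_width: 0.0705
```

```bash
python3 - <<'E'
from h import *
im=vision.camera('wrist'); ob=obs()
cv2.imwrite('pics/w12.png',im)
E
```

```text
{'time_s': 15.05, 'qpos': [-0.0234, 0.482, 1.2362, 0.0, 1.4221, 0.0184], 'ee_pos': [0.6341, 0.0218, 0.4195], 'eef_rot': [3.1403, -0.0, 1.529], 'force': [0.1589, -0.363, 0.4269], 'grip_width': 0.0702}
```

View pics/w12.png

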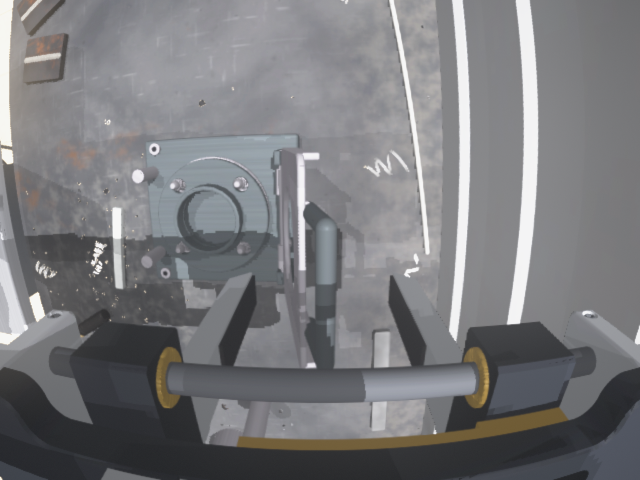

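arm_command(plan=[0.5, 0, 0, 0, 0, 1, 0, 0, 0, 0, 1, 0, 0, 0, 0, 1, 0, 0, 0, 0, 1, 0, 0, 0, 0], newtons=15)

```text
time_s: 15.55
ee_pos: [0.6339, 0.0218, 0.4183]
eef_rot: [3.142, -0.0, 1.529]
force: [-0.1, 0.6, 0.6]
grip_width: 0.034
```

```bash
python3 - <<'E'
from h import *
ob=obs(); p=ob['ee_pos']
# bar assumed at a0: offsets
a0=1.745
for a in np.linspace(a0,-.01,19)[1:]:
    d=bar(a)-bar(a0); print(a.round(3),(d/.4).round(3).tolist())
E
```

```text
{'time_s': 15.55, 'qpos': [-0.0233, 0.4825, 1.238, 0.0, 1.421, 0.0186], 'ee_pos': [0.6339, 0.0218, 0.4183], 'eef_rot': [3.1415, -0.0, 1.5288], 'force': [-0.1145, 0.6398, 0.5889], 'grip_width': 0.034}
1.648 [-0.044, 0.002, 0.007]
1.55 [-0.088, 0.004, 0.01]
1.453 [-0.132, 0.006, 0.009]
1.355 [-0.175, 0.007, 0.003]
1.258 [-0.218, 0.009, -0.007]
1.16 [-0.26, 0.011, -0.021]
1.062 [-0.3, 0.013, -0.039]
0.965 [-0.339, 0.014, -0.061]
0.868 [-0.375, 0.016, -0.086]
0.77 [-0.408, 0.017, -0.115]
0.673 [-0.438, 0.018, -0.147]
0.575 [-0.465, 0.02, -0.182]
0.478 [-0.489, 0.02, -0.219]
0.38 [-0.509, 0.021, -0.259]
0.282 [-0.525, 0.022, -0.3]
0.185 [-0.537, 0.022, -0.342]
0.088 [-0.544, 0.023, -0.386]
-0.01 [-0.548, 0.023, -0.43]
```

arm_command(plan=[1, 0, 0, 0, 0, 1, 0, 0, 0, 0, 1, 0, 0, 0, 0, 1, 0, 0, 0, 0])

```text
time_s: 15.95
ee_pos: [0.634, 0.0218, 0.4184]
eef_rot: [3.141, 0.0, 1.529]
force: [1.1, -0.3, 0.7]
grip_width: 0.0098
```

arm_command(plan=[1, -0.044, 0.002, 0.007, 0, 1, -0.088, 0.004, 0.01, 0, 1, -0.132, 0.006, 0.009, 0, 1, -0.175, 0.007, 0.003, 0, 1, -0.218, 0.009, -0.007, 0, 1, -0.26, 0.011, -0.021, 0, 1, -0.3, 0.013, -0.039, 0, 1, -0.339, 0.014, -0.061, 0, 1, -0.375, 0.016, -0.086, 0])

```text
time_s: 16.85
ee_pos: [0.4833, 0.0283, 0.384]
eef_rot: [3.14, -0.0, 1.529]
force: [7.0, 1.4, -4.5]
grip_width: 0.0095
```

```bash
python3 - <<'E'
from h import *
ob=obs(); print(bar(.868)+[0,0,.1814])
im=vision.camera('wrist'); cv2.imwrite('pics/w13.png',im)
E
```

```text
{'time_s': 16.85, 'qpos': [-0.0171, 0.1719, 1.729, 0.0004, 1.2389, 0.0247], 'ee_pos': [0.4833, 0.0283, 0.384], 'eef_rot': [3.1397, -0.0004, 1.5289], 'force': [6.9687, 1.3533, -4.4526], 'grip_width': 0.0095}
[0.48418072 0.02810907 0.38403431]
```

View pics/w13.png

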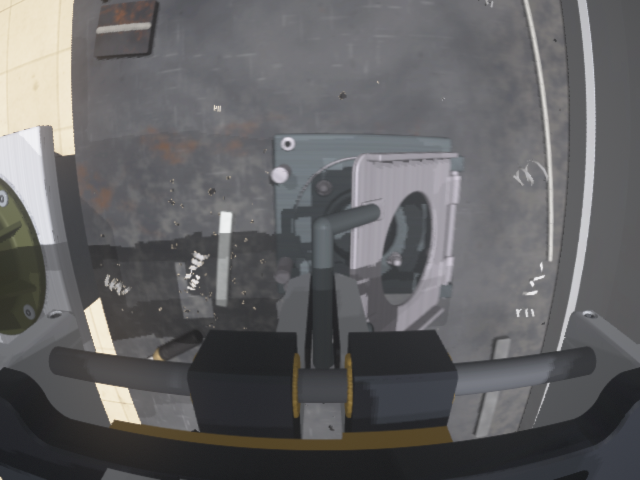

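arm_command(plan=[1, -0.033, 0.001, -0.029, 0, 1, -0.063, 0.002, -0.061, 0, 1, -0.09, 0.004, -0.096, 0, 1, -0.114, 0.004, -0.133, 0, 1, -0.134, 0.005, -0.173, 0, 1, -0.15, 0.006, -0.214, 0, 1, -0.162, 0.006, -0.256, 0, 1, -0.169, 0.007, -0.3, 0, 1, -0.172, 0.007, -0.32, 0, 1, -0.173, 0.007, -0.335, 0, 1, -0.173, 0.007, -0.342, 0, 1, -0.173, 0.007, -0.342, 0])

```text
time_s: 18.1
ee_pos: [0.4158, 0.031, 0.2482]
eef_rot: [3.138, -0.0, 1.529]
force: [2.7, -0.1, 8.5]
grip_width: 0.0093
```

```bash
python3 - <<'E'
from h import *
ob=obs(); print(bar(0)+[0,0,.1814])
im=vision.camera('wrist'); cv2.imwrite('pics/w14.png',im)
E
```

```text
{'time_s': 18.1, 'qpos': [-0.0136, 0.2252, 2.0313, -0.0, 0.8819, 0.0285], 'ee_pos': [0.4158, 0.031, 0.2482], 'eef_rot': [3.1385, -0.0001, 1.5287], 'force': [2.7347, -0.0505, 8.5], 'grip_width': 0.0093}
[0.41489035 0.03101319 0.2484    ]
```

View pics/w14.png

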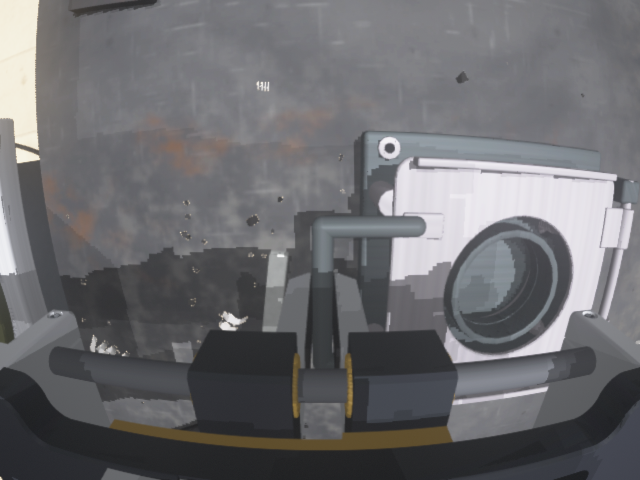

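arm_command(plan=[1, 0, 0, -0.006, 0, 1, 0, 0, -0.006, 0, 1, 0, 0, -0.006, 0])

```text
time_s: 18.45
ee_pos: [0.4158, 0.031, 0.2461]
eef_rot: [3.138, -0.0, 1.529]
force: [-0.9, -0.7, 14.8]
grip_width: 0.0095
```

arm_command(plan=[0.4, 0, 0, 0.006, 0, 0.3, 0, 0, 0.006, 0, 0.3, 0, 0, 0.006, 0, 0.3, 0, 0, 0.006, 0, 0.3, 0, 0, 0.006, 0, 0.3, 0, 0, 0.1, 0, 0.3, 0, 0, 0.225, 0, 0.3, 0, 0, 0.35, 0, 0.3, 0, 0, 0.45, 0, 0.3, 0, 0, 0.45, 0, 0.3, 0, 0, 0.45, 0])

```text
time_s: 19.55
ee_pos: [0.4146, 0.031, 0.4246]
eef_rot: [3.141, -0.0, 1.529]
force: [0.5, -0.8, -0.2]
grip_width: 0.033
```

```bash
python3 - <<'E'
from h import *
ob=obs(); P=cam('wrist')
im=vision.camera('wrist')
for y in (-.031,.031):
    q=proj('wrist',bar(0,y),P); cv2.circle(im,(int(q[1]),int(q[0])),4,(0,255,0),1)
circ(im,'wrist',P,JC,.041,.062,(0,255,0)); cv2.imwrite('pics/w15.png',im)
im=vision.camera('scene'); cv2.imwrite('pics/s15.png',im)
E
```

```text
{'time_s': 19.55, 'qpos': [-0.0135, -0.0231, 1.8413, -0.0, 1.3225, 0.0285], 'ee_pos': [0.4146, 0.031, 0.4246], 'eef_rot': [3.1408, -0.0, 1.5288], 'force': [0.5171, -0.8425, -0.2272], 'grip_width': 0.033}
```

View pics/w15.png

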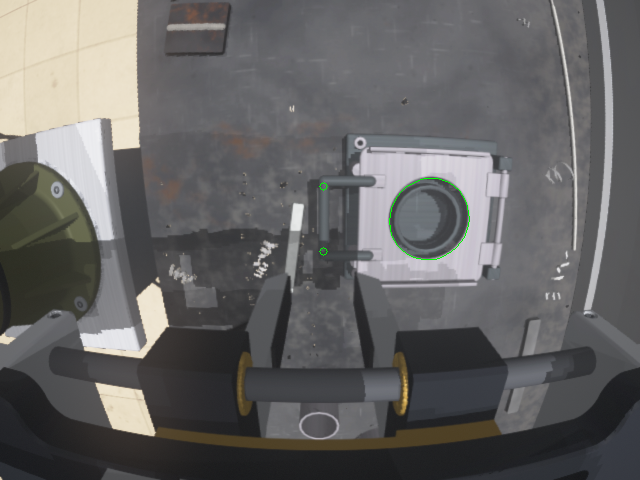

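View pics/s15.png

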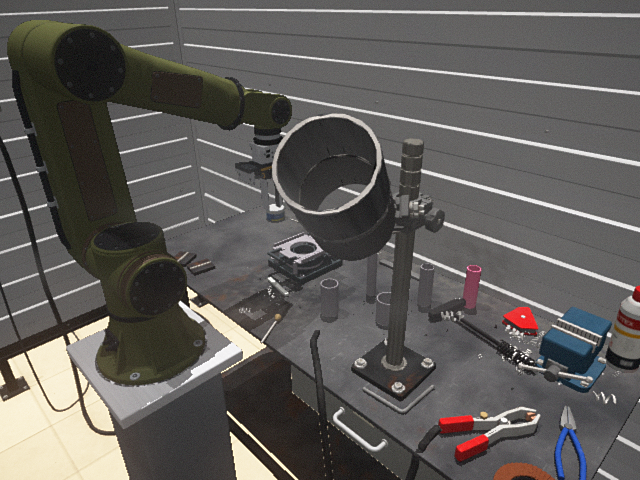

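```bash
python3 - <<'E'
import cv2
a=cv2.imread('pics/top0.png')[280:480,440:640]; b=cv2.imread('pics/scene0.png')[100:280,260:440]
cv2.imwrite('pics/pipe.png',cv2.hconcat([cv2.resize(a,(400,400)),cv2.resize(b,(400,400))]))
E
```

```text
(no output)
```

View pics/pipe.png

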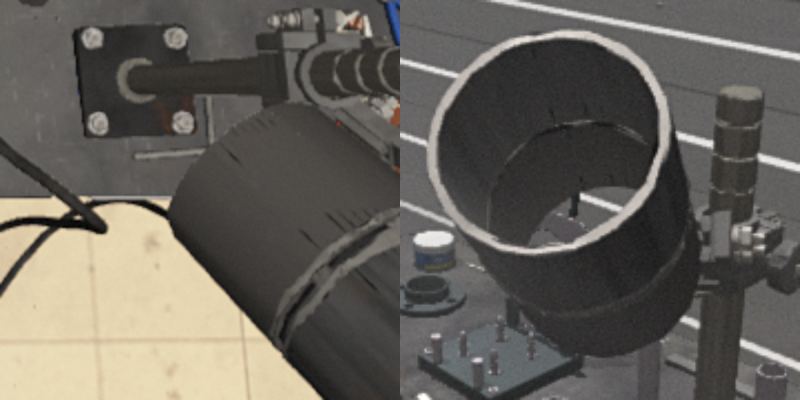

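```bash
python3 - <<'E'
from h import *
T=cam('top');S=cam('scene')
b=atz('top',[320,508],0.01,T); print('pole base',b)
for z in (0.01,.3,.4,.5,.6,.7): print(z,proj('scene',[b[0],b[1],z],S).round(0),proj('top',[b[0],b[1],z],T).round(0))
# weld ring on pipe: top crop (280..400,...)... pt left end of weld ring bottom: top crop (280,345)->(452,580); scene?
for z in (.3,.4,.5,.6):
  print(z,'farleft',atz('top',[385,525],z,T).round(3),proj('scene',atz('top',[385,525],z,T),S).round(0),'farright',atz('top',[332,600],z,T).round(3),proj('scene',atz('top',[332,600],z,T),S).round(0),'weldL',atz('top',[452,580],z,T).round(3),proj('scene',atz('top',[452,580],z,T),S).round(0))
E
```

```text
pole base [ 0.34539146 -0.45703598  0.01      ]
0.01 [367. 394.] [320. 508.]
0.3 [252. 402.] [320. 571.]
0.4 [205. 406.] [321. 603.]
0.5 [152. 409.] [321. 646.]
0.6 [ 92. 414.] [321. 704.]
0.7 [ 26. 418.] [322. 786.]
0.3 farleft [ 0.23  -0.362  0.3  ] [256. 325.] farright [ 0.324 -0.51   0.3  ] [266. 418.] weldL [ 0.114 -0.45   0.3  ] [300. 313.]
0.4 farleft [ 0.244 -0.319  0.4  ] [200. 314.] farright [ 0.327 -0.45   0.4  ] [206. 396.] weldL [ 0.141 -0.397  0.4  ] [230. 301.]
0.5 farleft [ 0.258 -0.276  0.5  ] [143. 302.] farright [ 0.33  -0.389  0.5  ] [146. 374.] weldL [ 0.169 -0.344  0.5  ] [161. 290.]
0.6 farleft [ 0.273 -0.233  0.6  ] [ 84. 290.] farright [ 0.334 -0.329  0.6  ] [ 85. 351.] weldL [ 0.197 -0.29   0.6  ] [ 93. 279.]
```

arm_command(plan=[-1, 0.02, -0.05, 0, -0.07, -1, 0.04, -0.15, 0, -0.14, -1, 0.07, -0.3, 0, -0.2, -1, 0.1, -0.4, 0, -0.27, -1, 0.13, -0.5, 0, -0.35, -1, 0.16, -0.6, 0, -0.42, -1, 0.16, -0.7, 0, -0.5, -1, 0.16, -0.8, 0, -0.55, -1, 0.16, -0.8, 0, -0.55, -1, 0.16, -0.8, 0, -0.55, -1, 0.16, -0.8, 0, -0.55, -1, 0.16, -0.8, 0, -0.55], newtons=40)

```text
time_s: 20.85
ee_pos: [0.4789, -0.288, 0.4245]
eef_rot: [-3.141, 0.0, 0.379]
force: [0.7, -0.2, 0.6]
grip_width: 0.0935
```

```bash
python3 - <<'E'
from h import *
ob=obs(); P=cam('wrist')
im=vision.camera('wrist');  cv2.imwrite('pics/w16.png',im)
import pickle; pickle.dump(P,open('pics/w16.pkl','wb'))
im=vision.camera('scene'); cv2.imwrite('pics/s16.png',im)
E
```

```text
{'time_s': 20.85, 'qpos': [-0.6069, 0.3053, 1.4676, 0.0001, 1.3691, 0.5849], 'ee_pos': [0.4789, -0.288, 0.4245], 'eef_rot': [-3.1412, 0.0002, 0.379], 'force': [0.6528, -0.2195, 0.6424], 'grip_width': 0.0935}
```

View pics/w16.png

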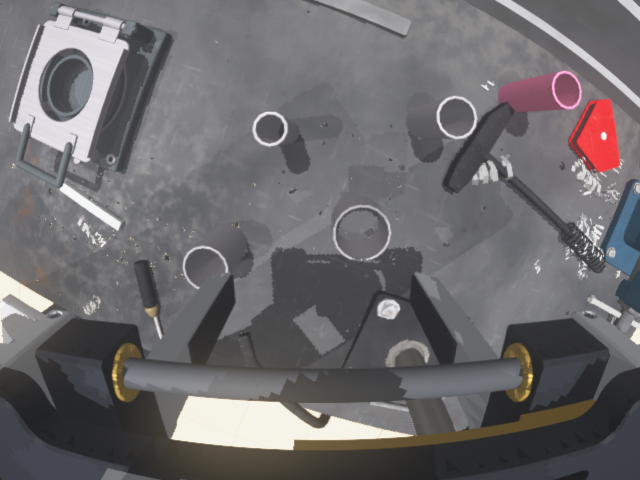

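View pics/s16.png

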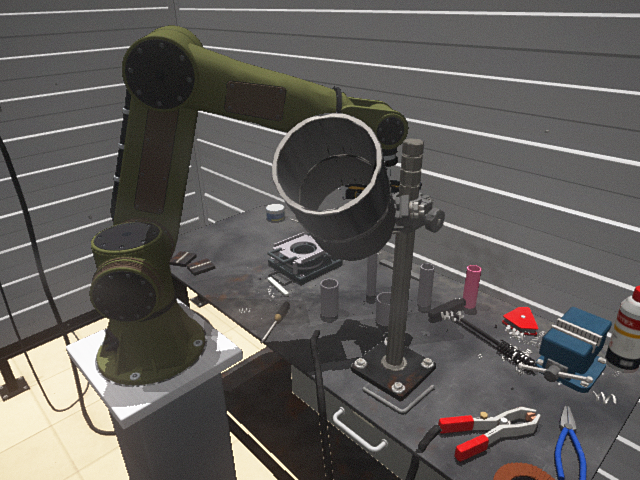

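```bash
cat >> h.py <<'E'
from scipy.optimize import minimize
def rimfit(im,P,at,r,z,n='wrist',span=6):
    """fit rim annulus (outer r, wall 2.5mm) brightness: bright annulus vs neighbours"""
    g=cv2.GaussianBlur(cv2.cvtColor(im,cv2.COLOR_BGR2GRAY).astype(np.float32),(3,3),.7)
    X0=atz(n,at,z,P)[:2]; t=np.linspace(0,2*np.pi,72,endpoint=False)
    def smp(c,rr):
        q=np.array([proj(n,[c[0]+rr*np.cos(a),c[1]+rr*np.sin(a),z],P) for a in t]).astype(np.float32)
        return cv2.remap(g,q[:,1].reshape(1,-1),q[:,0].reshape(1,-1),cv2.INTER_LINEAR)[0]
    def f(c): return -(np.minimum(smp(c,r-.00125),180)-.5*np.minimum(smp(c,r+.0025),180)-.5*np.minimum(smp(c,r-.005),180)).mean()
    best=min(((f(X0+np.array([i,j])*.001),i,j) for i in range(-span,span+1) for j in range(-span,span+1)))
    x=X0+np.array(best[1:])*.001
    m=minimize(f,x,method='Nelder-Mead',options=dict(initial_simplex=[x,x+[.0005,0],x+[0,.0005]],xatol=2e-5,fatol=1e-3))
    return m.x,-m.fun
TUBES=dict(t56=(.028,.066),t46=(.023,.09),t36=(.018,.114),t26=(.013,.138))
E
python3 - <<'E'
from h import *
import pickle
P=pickle.load(open('pics/w16.pkl','rb')); im=cv2.imread('pics/w16.png'); o=im.copy()
for n,at in (('t56',(232,361)),('t46',(267,206)),('t36',(117,457)),('t26',(128,270))):
    r,h=TUBES[n]; c,s=rimfit(im,P,at,r,h); print(n,c.round(4),s)
    circ(o,'wrist',P,c,r,h,(0,255,0))
cv2.imwrite('pics/w16o.png',cv2.resize(o[80:300,160:500],None,fx=2.3,fy=2.3))
E
```

```text
t56 [ 0.4799 -0.3284] 70.6885757446289
t46 [ 0.3996 -0.2014] 61.74772262573242
t36 [ 0.6082 -0.354 ] 79.99980926513672
t26 [ 0.5423 -0.2233] 83.89690399169922
```

View pics/w16o.png

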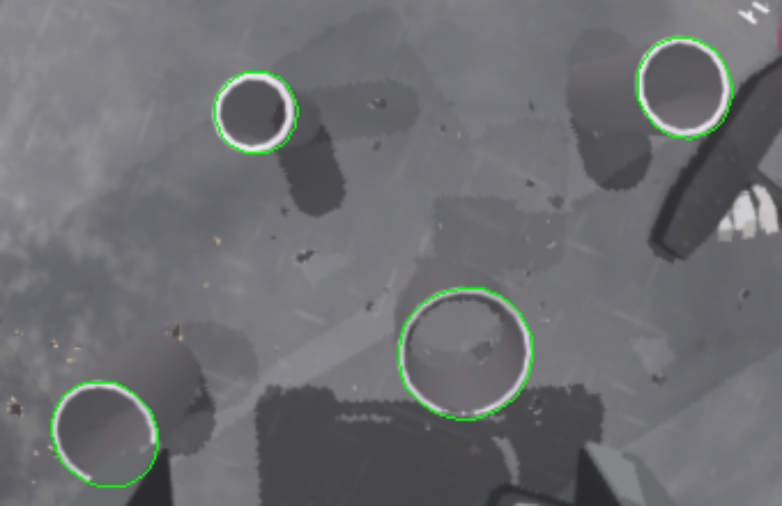

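arm_command(plan=[-1, 0.0025, -0.101, -0.05, 0, -1, 0.0025, -0.101, -0.15, 0, -1, 0.0025, -0.101, -0.27, 0, -1, 0.0025, -0.101, -0.38, 0, -1, 0.0025, -0.101, -0.445, 0, -1, 0.0025, -0.101, -0.449, 0, -1, 0.0025, -0.101, -0.449, 0, 0.5, 0.0025, -0.101, -0.449, 0, 1, 0.0025, -0.101, -0.449, 0, 1, 0.0025, -0.101, -0.449, 0, 1, 0.0025, -0.101, -0.449, 0, 1, 0.0025, -0.101, -0.449, 0, 1, 0.0025, -0.101, -0.449, 0], newtons=40)

```text
time_s: 22.25
ee_pos: [0.4798, -0.3293, 0.2453]
eef_rot: [-3.142, -0.0, 0.377]
force: [-0.4, 2.1, 3.4]
grip_width: 0.0552
```

```bash
python3 - <<'E'
from h import *
ob=obs()
im=vision.camera('wrist');  cv2.imwrite('pics/w17.png',im)
E
```

```text
{'time_s': 22.25, 'qpos': [-0.6645, 0.5442, 1.5728, 0.0002, 1.0246, 0.5293], 'ee_pos': [0.4798, -0.3293, 0.2453], 'eef_rot': [-3.1416, -0.0001, 0.3769], 'force': [-0.3625, 2.1192, 3.3681], 'grip_width': 0.0552}
```

View pics/w17.png

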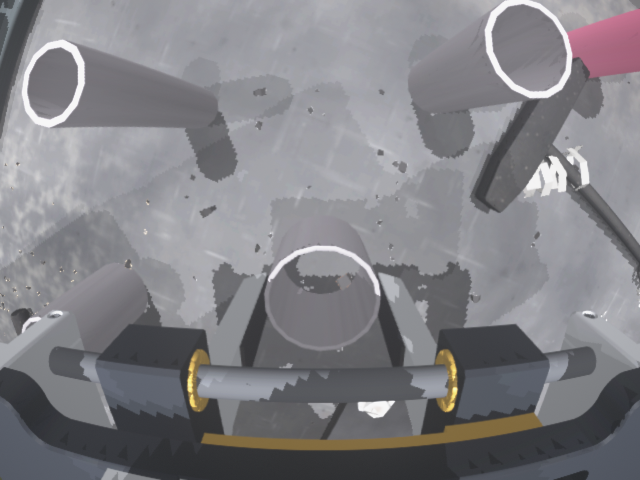

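arm_command(plan=[1, 0, 0, 0.12, 0, 1, 0, 0, 0.24, 0, 1, 0, 0, 0.36, 0, 1, 0, 0, 0.44, 0, 1, 0.095, 0.2, 0.44, 0, 1, 0.095, 0.4, 0.44, 0, 1, 0.095, 0.889, 0.44, 0, 1, 0.095, 0.889, 0.44, 0, 1, 0.095, 0.889, 0.44, 0, 1, 0.095, 0.889, 0.44, 0, 1, 0.095, 0.889, 0.44, 0, 1, 0.095, 0.889, 0.44, 0, 1, 0.095, 0.889, 0.25, 0, 1, 0.095, 0.889, 0.21, 0, 1, 0.095, 0.889, 0.21, 0, 1, 0.095, 0.889, 0.21, 0, 1, 0.095, 0.889, 0.21, 0])

```text
time_s: 24.0
ee_pos: [0.5183, 0.0259, 0.3315]
eef_rot: [3.14, -0.003, 0.376]
force: [0.0, -0.3, -1.1]
grip_width: 0.0551
```

```bash
python3 - <<'E'
from h import *
ob=obs(); P=cam('wrist'); im=vision.camera('wrist'); cv2.imwrite('pics/w18.png',im)
import pickle; pickle.dump(P,open('pics/w18.pkl','wb'))
b=ob['ee_pos'][2]-.2453; o=im.copy(); c=ob['ee_pos'][:2]
for cc,r,z,col in ((JC,.0305,.056,(0,255,0)),(JC,.035,.056,(0,255,0)),(JC,.041,.062,(0,255,255)),(c,.028,b,(0,0,255)),(c,.028,b+.066,(0,0,255))): circ(o,'wrist',P,cc,r,z,col)
cv2.imwrite('pics/w18o.png',cv2.resize(o[60:400,140:500],None,fx=1.7,fy=1.7))
E
```

```text
{'time_s': 24.0, 'qpos': [-0.0207, 0.3046, 1.6942, -0.0001, 1.1394, 1.1737], 'ee_pos': [0.5183, 0.0259, 0.3315], 'eef_rot': [3.1402, -0.0031, 0.3764], 'force': [0.0, -0.3208, -1.1252], 'grip_width': 0.0551}
```

View pics/w18o.png

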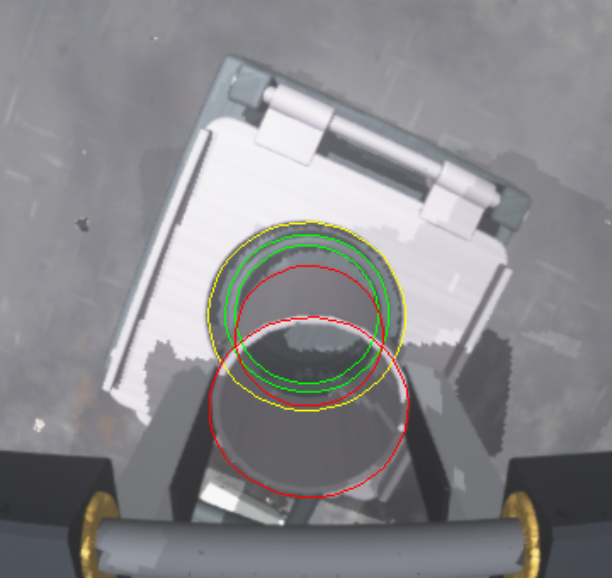

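arm_command(plan=[1, -0.001, 0.001, -0.03, 0, 1, -0.001, 0.001, -0.06, 0, 1, -0.001, 0.001, -0.09, 0, 1, -0.001, 0.001, -0.1, 0, 1, -0.001, 0.001, -0.1, 0])

```text
time_s: 24.55
ee_pos: [0.5173, 0.0266, 0.2881]
eef_rot: [-3.141, 0.002, 0.377]
force: [-0.1, 0.1, -1.3]
grip_width: 0.0548
```

arm_command(plan=[1, 0, 0, -0.02, 0, 1, 0, 0, -0.04, 0, 1, 0, 0, -0.057, 0, 1, 0, 0, -0.06, 0, 1, 0, 0, -0.06, 0])

```text
time_s: 25.05
ee_pos: [0.5173, 0.0268, 0.265]
eef_rot: [-3.141, 0.0, 0.377]
force: [-1.8, 1.4, 2.2]
grip_width: 0.0552
```

```bash
python3 - <<'E'
from h import *
ob=obs()
E
```

```text
{'time_s': 25.05, 'qpos': [-0.0191, 0.3932, 1.7493, 0.0005, 0.9992, 1.1746], 'ee_pos': [0.5173, 0.0268, 0.265], 'eef_rot': [-3.1412, 0.0, 0.3768], 'force': [-1.8168, 1.3763, 2.2073], 'grip_width': 0.0552}
```

arm_command(plan=[-0.6, 0, 0, 0.001, 0, -0.6, 0, 0, 0.001, 0, -0.6, 0, 0, 0.001, 0, -0.6, 0, 0, 0.1, 0, -0.6, 0, 0, 0.22, 0, -0.6, 0, 0, 0.34, 0, -0.6, 0, 0, 0.388, 0, -0.6, 0, 0, 0.388, 0, -0.6, 0, 0, 0.388, 0, -0.6, 0, 0, 0.388, 0])

```text
time_s: 26.05
ee_pos: [0.5173, 0.0266, 0.4186]
eef_rot: [-3.141, 0.002, 0.377]
force: [-0.5, -0.8, 0.4]
grip_width: 0.0753
```

```bash
python3 - <<'E'
from h import *
ob=obs(); P=cam('wrist'); im=vision.camera('wrist')
c,s=rimfit(im,P,proj('wrist',[*JC,.086],P),.028,.086); print('t56',c.round(4),s, 'from JC',(c-JC).round(4))
o=im.copy(); circ(o,'wrist',P,c,.028,.086,(0,255,0)); circ(o,'wrist',P,JC,.035,.056,(0,0,255))
cv2.imwrite('pics/w19o.png',cv2.resize(o[120:380,180:460],None,fx=2.2,fy=2.2))
E
```

```text
{'time_s': 26.05, 'qpos': [-0.0194, 0.2178, 1.5913, 0.0, 1.3351, 1.1746], 'ee_pos': [0.5173, 0.0266, 0.4186], 'eef_rot': [-3.1406, 0.0024, 0.3768], 'force': [-0.4518, -0.8184, 0.4141], 'grip_width': 0.0753}
t56 [0.5175 0.0268] 61.28611755371094 from JC [-0.0003  0.0001]
```

View pics/w19o.png

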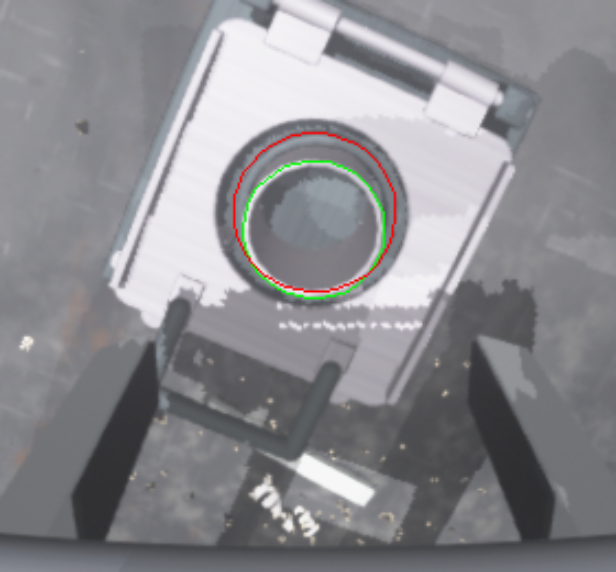

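arm_command(plan=[-0.6, -0.294, -0.57, 0, 0, -0.6, -0.294, -0.57, 0, 0, -0.6, -0.294, -0.57, 0, 0, -0.6, -0.294, -0.57, 0, 0, -0.6, -0.294, -0.57, 0, 0, -0.6, -0.294, -0.57, -0.1, 0, -0.6, -0.294, -0.57, -0.22, 0, -0.6, -0.294, -0.57, -0.22, 0, -0.6, -0.294, -0.57, -0.22, 0, -0.6, -0.294, -0.57, -0.22, 0])

```text
time_s: 27.1
ee_pos: [0.4003, -0.2013, 0.3342]
eef_rot: [3.14, -0.001, 0.378]
force: [0.5, 0.0, 1.2]
grip_width: 0.0754
```

```bash
python3 - <<'E'
from h import *
ob=obs(); P=cam('wrist'); im=vision.camera('wrist')
X=np.array([.3996,-.2014]); o=im.copy(); circ(o,'wrist',P,X,.023,.09,(0,0,255))
c,s=rimfit(im,P,proj('wrist',[*X,.09],P),.023,.09,span=4); print('t46',c.round(4),s); circ(o,'wrist',P,c,.023,.09,(0,255,0))
cv2.imwrite('pics/w20o.png',o)
E
```

```text
{'time_s': 27.1, 'qpos': [-0.5478, 0.1501, 1.8799, 0.0, 1.1092, 0.6454], 'ee_pos': [0.4003, -0.2013, 0.3342], 'eef_rot': [3.1397, -0.0014, 0.3776], 'force': [0.4641, 0.0455, 1.1904], 'grip_width': 0.0754}
t46 [ 0.3996 -0.2017] 59.03938293457031
```

View pics/w20o.png

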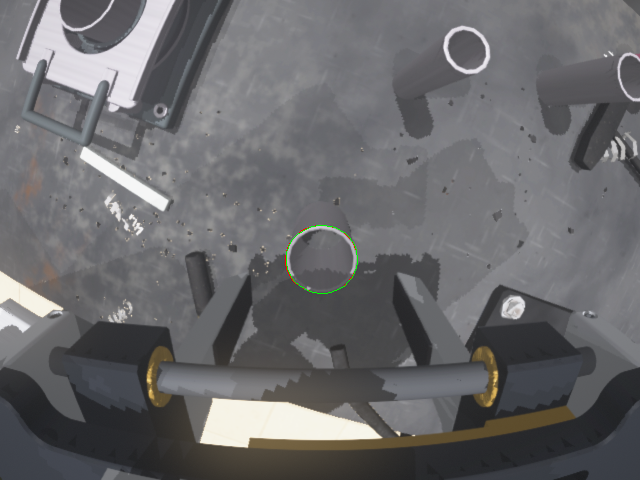

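arm_command(plan=[-0.6, -0.0015, -0.001, -0.1, 0, -0.6, -0.0015, -0.001, -0.155, 0, -0.6, -0.0015, -0.001, -0.162, 0, -0.6, -0.0015, -0.001, -0.162, 0, 0.5, -0.0015, -0.001, -0.162, 0, 1, -0.0015, -0.001, -0.162, 0, 1, -0.0015, -0.001, -0.162, 0, 1, -0.0015, -0.001, -0.162, 0, 1, -0.0015, -0.001, -0.162, 0, 1, -0.0015, -0.001, -0.162, 0])

```text
time_s: 28.15
ee_pos: [0.3992, -0.2018, 0.2678]
eef_rot: [3.141, -0.0, 0.377]
force: [-0.0, 1.5, 5.9]
grip_width: 0.0451
```

```bash
python3 - <<'E'
from h import *
ob=obs()
E
```

```text
{'time_s': 28.15, 'qpos': [-0.55, 0.2502, 1.9395, 0.0001, 0.9512, 0.6439], 'ee_pos': [0.3992, -0.2018, 0.2678], 'eef_rot': [3.1411, -0.0004, 0.3769], 'force': [-0.016, 1.4935, 5.9173], 'grip_width': 0.0451}
```

arm_command(plan=[1, 0, 0, 0.12, 0, 1, 0, 0, 0.24, 0, 1, 0, 0, 0.38, 0, 1, 0.2955, 0.5715, 0.38, 0, 1, 0.2955, 0.5715, 0.38, 0, 1, 0.2955, 0.5715, 0.38, 0, 1, 0.2955, 0.5715, 0.38, 0, 1, 0.2955, 0.5715, 0.38, 0, 1, 0.2955, 0.5715, 0.38, 0, 1, 0.2955, 0.5715, 0.26, 0, 1, 0.2955, 0.5715, 0.26, 0, 1, 0.2955, 0.5715, 0.26, 0, 1, 0.2955, 0.5715, 0.26, 0, 1, 0.2955, 0.5715, 0.26, 0])

```text
time_s: 29.55
ee_pos: [0.5174, 0.0264, 0.3732]
eef_rot: [3.141, -0.002, 0.376]
force: [1.2, 0.3, -2.0]
grip_width: 0.0449
```

```bash
python3 - <<'E'
from h import *
ob=obs(); P=cam('wrist'); im=vision.camera('wrist'); o=im.copy()
C=np.array([.5175,.0268]); b=ob['ee_pos'][2]-.2678; c=ob['ee_pos'][:2]; print(b,c-C)
for cc,r,z,col in ((C,.028,.086,(0,255,0)),(C,.0255,.086,(0,255,0)),(c,.023,b,(0,0,255)),(c,.023,b+.09,(0,0,255))): circ(o,'wrist',P,cc,r,z,col)
try: f,s=rimfit(im,P,proj('wrist',[*c,b+.09],P),.023,b+.09,span=3); print('held rim',f-c,s)
except Exception as e: print(e)
cv2.imwrite('pics/w21o.png',cv2.resize(o[60:400,140:500],None,fx=1.7,fy=1.7))
E
```

```text
{'time_s': 29.55, 'qpos': [-0.0197, 0.2573, 1.6511, -0.0, 1.2308, 1.1749], 'ee_pos': [0.5174, 0.0264, 0.3732], 'eef_rot': [3.1406, -0.0022, 0.3762], 'force': [1.2098, 0.2719, -1.9902], 'grip_width': 0.0449}
0.1053629293726604 [-7.64846547e-05 -4.14675315e-04]
held rim [-0.00042471 -0.00033533] 39.59889221191406
```

View pics/w21o.png

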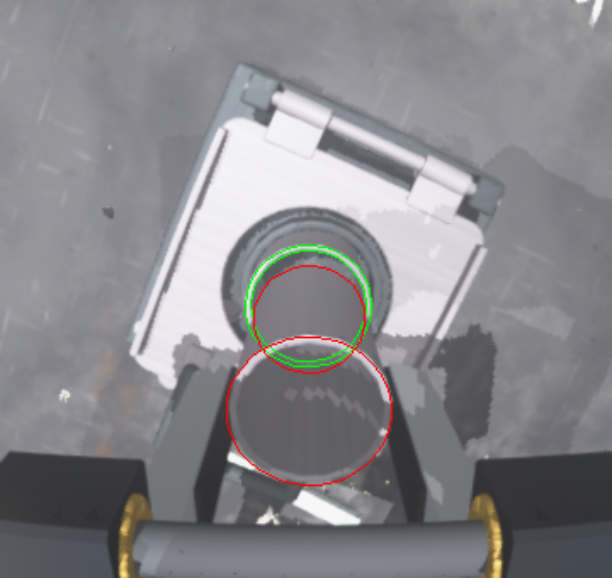

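arm_command(plan=[1, 0.001, 0.0015, -0.03, 0, 1, 0.001, 0.0015, -0.06, 0, 1, 0.001, 0.0015, -0.09, 0, 1, 0.001, 0.0015, -0.12, 0, 1, 0.001, 0.0015, -0.12, 0])

```text
time_s: 30.1
ee_pos: [0.5175, 0.0274, 0.3213]
eef_rot: [-3.14, 0.003, 0.377]
force: [-0.1, -0.5, -2.5]
grip_width: 0.0451
```

arm_command(plan=[1, 0, 0, -0.03, 0, 1, 0, 0, -0.06, 0, 1, 0, 0, -0.085, 0, 1, 0, 0, -0.092, 0, 1, 0, 0, -0.092, 0, 1, 0, 0, -0.092, 0])

```text
time_s: 30.7
ee_pos: [0.5179, 0.0275, 0.2873]
eef_rot: [3.141, -0.001, 0.377]
force: [-4.2, 1.2, 11.2]
grip_width: 0.0446
```

arm_command(plan=[-0.5, 0, 0, 0.005, 0, -0.5, 0, 0, 0.005, 0, -0.5, 0, 0, 0.005, 0, -0.5, 0, 0, 0.1, 0, -0.5, 0, 0, 0.22, 0, -0.5, 0, 0, 0.34, 0, -0.5, 0, 0, 0.36, 0, -0.5, 0, 0, 0.36, 0, -0.5, 0, 0, 0.36, 0])

```text
time_s: 31.6
ee_pos: [0.5177, 0.0274, 0.4291]
eef_rot: [-3.141, 0.002, 0.377]
force: [-0.5, 0.4, 0.1]
grip_width: 0.0706
```

```bash
python3 - <<'E'
from h import *
ob=obs(); P=cam('wrist'); im=vision.camera('wrist')
c,s=rimfit(im,P,proj('wrist',[*JC,.11],P),.023,.11); print('t46',c.round(4),s, 'from JC',(c-JC).round(4))
o=im.copy(); circ(o,'wrist',P,c,.023,.11,(0,255,0))
cv2.imwrite('pics/w22o.png',cv2.resize(o[120:380,180:460],None,fx=2.2,fy=2.2))
E
```

```text
{'time_s': 31.6, 'qpos': [-0.0178, 0.2109, 1.575, -0.0, 1.3577, 1.1761], 'ee_pos': [0.5177, 0.0274, 0.4291], 'eef_rot': [-3.1408, 0.0019, 0.3768], 'force': [-0.4706, 0.3581, 0.0759], 'grip_width': 0.0706}
t46 [0.5183 0.0278] 54.53696060180664 from JC [0.0005 0.0011]
```

View pics/w22o.png

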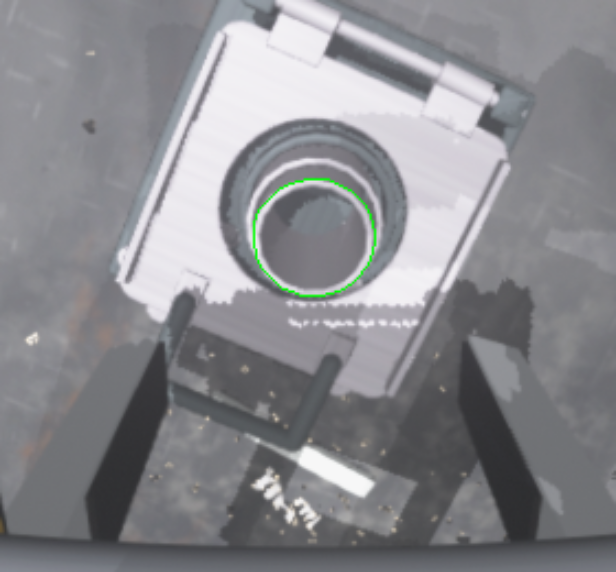

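arm_command(plan=[-0.5, 0.226, -0.9535, 0, 0, -0.5, 0.226, -0.9535, 0, 0, -0.5, 0.226, -0.9535, 0, 0, -0.5, 0.226, -0.9535, 0, 0, -0.5, 0.226, -0.9535, 0, 0, -0.5, 0.226, -0.9535, 0, 0, -0.5, 0.226, -0.9535, 0, 0, -0.5, 0.226, -0.9535, 0, 0, -0.5, 0.226, -0.9535, -0.17, 0, -0.5, 0.226, -0.9535, -0.17, 0, -0.5, 0.226, -0.9535, -0.17, 0, -0.5, 0.226, -0.9535, -0.17, 0, -0.5, 0.226, -0.9535, -0.17, 0])

```text
time_s: 32.95
ee_pos: [0.6083, -0.3538, 0.3643]
eef_rot: [3.14, -0.001, 0.377]
force: [-0.5, 0.6, 1.3]
grip_width: 0.0703
```

```bash
python3 - <<'E'
from h import *
ob=obs(); P=cam('wrist'); im=vision.camera('wrist')
X=np.array([.6082,-.354]); o=im.copy()
c,s=rimfit(im,P,proj('wrist',[*X,.114],P),.018,.114,span=4); print('t36',c.round(4),s); circ(o,'wrist',P,c,.018,.114,(0,255,0))
cv2.imwrite('pics/w23o.png',o)
E
```

```text
{'time_s': 32.95, 'qpos': [-0.5789, 0.6838, 1.053, 0.0, 1.4025, 0.6147], 'ee_pos': [0.6083, -0.3538, 0.3643], 'eef_rot': [3.1398, -0.0013, 0.3772], 'force': [-0.5046, 0.6088, 1.2582], 'grip_width': 0.0703}
t36 [ 0.6084 -0.3532] 51.84679412841797
```

View pics/w23o.png

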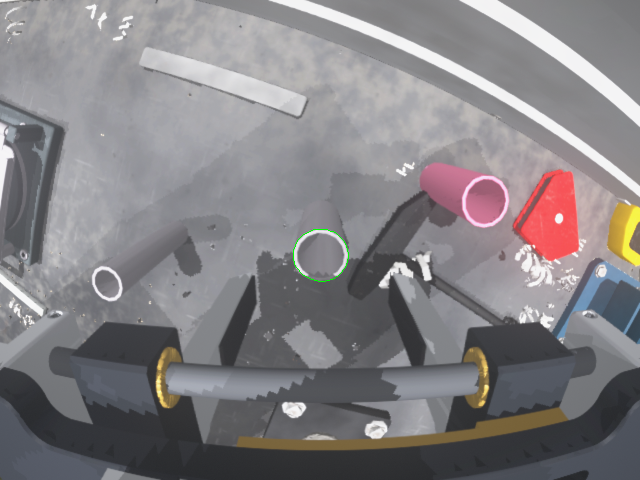

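arm_command(plan=[-0.5, 0, 0.001, -0.1, 0, -0.5, 0, 0.001, -0.17, 0, -0.5, 0, 0.001, -0.178, 0, -0.5, 0, 0.001, -0.178, 0, 0.5, 0, 0.001, -0.178, 0, 1, 0, 0.001, -0.178, 0, 1, 0, 0.001, -0.178, 0, 1, 0, 0.001, -0.178, 0, 1, 0, 0.001, -0.178, 0, 1, 0, 0.001, -0.178, 0])

```text
time_s: 34.0
ee_pos: [0.6082, -0.3536, 0.2918]
eef_rot: [3.141, -0.0, 0.377]
force: [-1.4, 0.3, 3.5]
grip_width: 0.0351
```

```bash
python3 - <<'E'
from h import *
ob=obs()
E
```

```text
{'time_s': 34.0, 'qpos': [-0.5787, 0.7423, 1.1266, 0.0001, 1.2722, 0.6152], 'ee_pos': [0.6082, -0.3536, 0.2918], 'eef_rot': [3.1413, -0.0003, 0.3769], 'force': [-1.4092, 0.3178, 3.5281], 'grip_width': 0.0351}
```

arm_command(plan=[1, 0, 0, 0.12, 0, 1, 0, 0, 0.24, 0, 1, 0, 0, 0.36, 0, 1, 0, 0, 0.42, 0, 1, 0, 0, 0.42, 0, 1, -0.225, 0.9535, 0.42, 0, 1, -0.225, 0.9535, 0.42, 0, 1, -0.225, 0.9535, 0.42, 0, 1, -0.225, 0.9535, 0.42, 0, 1, -0.225, 0.9535, 0.42, 0, 1, -0.225, 0.9535, 0.42, 0, 1, -0.225, 0.9535, 0.42, 0, 1, -0.225, 0.9535, 0.42, 0, 1, -0.225, 0.9535, 0.42, 0, 1, -0.225, 0.9535, 0.315, 0, 1, -0.225, 0.9535, 0.31, 0, 1, -0.225, 0.9535, 0.31, 0, 1, -0.225, 0.9535, 0.31, 0, 1, -0.225, 0.9535, 0.31, 0])

```text
time_s: 35.9
ee_pos: [0.5183, 0.0275, 0.4166]
eef_rot: [3.141, -0.001, 0.376]
force: [-0.3, 0.7, -1.4]
grip_width: 0.0356
```

```bash
python3 - <<'E'
from h import *
ob=obs(); P=cam('wrist'); im=vision.camera('wrist'); o=im.copy()
C=np.array([.5183,.0278]); b=ob['ee_pos'][2]-.2918; c=ob['ee_pos'][:2]; print(b,c-C)
for cc,r,z,col in ((C,.023,.11,(0,255,0)),(C,.0205,.11,(0,255,0)),(c,.018,b,(0,0,255)),(c,.018,b+.114,(0,0,255))): circ(o,'wrist',P,cc,r,z,col)
f,s=rimfit(im,P,proj('wrist',[*c,b+.114],P),.018,b+.114,span=3); print('held rim',f-c,s)
cv2.imwrite('pics/w24o.png',cv2.resize(o[60:400,140:500],None,fx=1.7,fy=1.7))
E
```

```text
{'time_s': 35.9, 'qpos': [-0.0176, 0.2211, 1.5921, -0.0, 1.3269, 1.1768], 'ee_pos': [0.5183, 0.0275, 0.4166], 'eef_rot': [3.141, -0.0014, 0.3764], 'force': [-0.3002, 0.73, -1.4326], 'grip_width': 0.0356}
0.12475929373979622 [-1.88633113e-06 -3.27365686e-04]
held rim [-0.0007079  -0.00087921] 43.24903869628906
```

View pics/w24o.png

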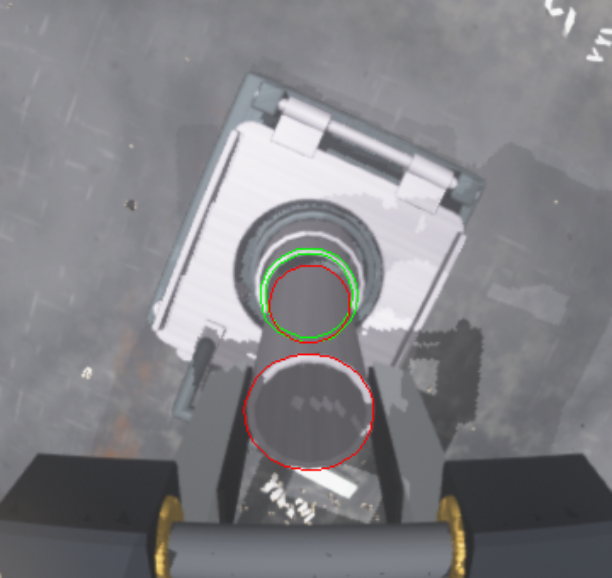

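arm_command(plan=[1, 0.001, 0.0015, -0.03, 0, 1, 0.001, 0.0015, -0.06, 0, 1, 0.001, 0.0015, -0.09, 0, 1, 0.001, 0.0015, -0.12, 0, 1, 0.001, 0.0015, -0.15, 0, 1, 0.001, 0.0015, -0.15, 0])

```text
time_s: 36.55
ee_pos: [0.5183, 0.0284, 0.3534]
eef_rot: [-3.14, 0.003, 0.377]
force: [-0.5, -0.6, -2.9]
grip_width: 0.035
```

arm_command(plan=[1, 0, 0, -0.03, 0, 1, 0, 0, -0.06, 0, 1, 0, 0, -0.09, 0, 1, 0, 0, -0.11, 0, 1, 0, 0, -0.113, 0, 1, 0, 0, -0.113, 0])

```text
time_s: 37.15
ee_pos: [0.5188, 0.0285, 0.3112]
eef_rot: [3.141, -0.002, 0.377]
force: [-2.3, 0.1, 9.5]
grip_width: 0.0353
```

arm_command(plan=[-0.3, 0, 0, 0.005, 0, -0.3, 0, 0, 0.005, 0, -0.3, 0, 0, 0.005, 0, -0.3, 0, 0, 0.1, 0, -0.3, 0, 0, 0.22, 0, -0.3, 0, 0, 0.34, 0, -0.3, 0, 0, 0.36, 0, -0.3, 0, 0, 0.36, 0, -0.3, 0, 0, 0.36, 0])

```text
time_s: 38.05
ee_pos: [0.5185, 0.0284, 0.4526]
eef_rot: [-3.141, 0.002, 0.377]
force: [-0.5, 0.1, 0.3]
grip_width: 0.0612
```

```bash
python3 - <<'E'
from h import *
ob=obs(); P=cam('wrist'); im=vision.camera('wrist')
c,s=rimfit(im,P,proj('wrist',[.5188,.0285,.134],P),.018,.134); print('t36',c.round(4),s, 'from JC',(c-JC).round(4))
o=im.copy(); circ(o,'wrist',P,c,.018,.134,(0,255,0))
cv2.imwrite('pics/w25o.png',cv2.resize(o[120:380,180:460],None,fx=2.2,fy=2.2))
E
```

```text
{'time_s': 38.05, 'qpos': [-0.0158, 0.1975, 1.5365, 0.0, 1.4097, 1.1781], 'ee_pos': [0.5185, 0.0284, 0.4526], 'eef_rot': [-3.1408, 0.002, 0.3769], 'force': [-0.4703, 0.1179, 0.2895], 'grip_width': 0.0612}
t36 [0.5182 0.0288] 51.60425567626953 from JC [0.0004 0.0021]
```

View pics/w25o.png

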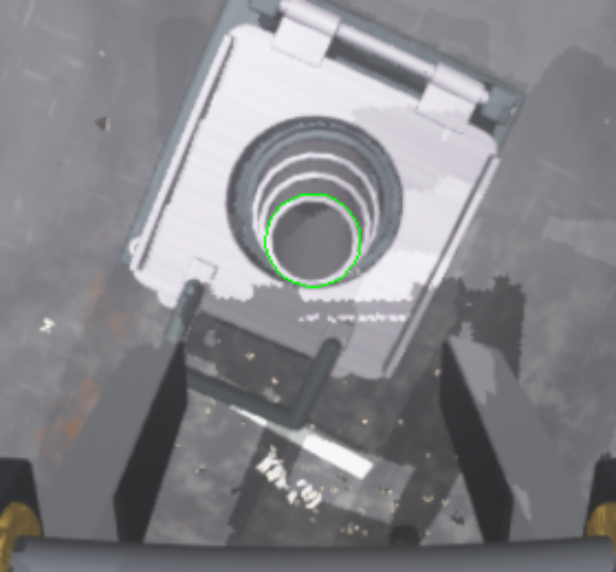

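arm_command(plan=[-0.3, 0.0595, -0.629, 0, 0, -0.3, 0.0595, -0.629, 0, 0, -0.3, 0.0595, -0.629, 0, 0, -0.3, 0.0595, -0.629, 0, 0, -0.3, 0.0595, -0.629, 0, 0, -0.3, 0.0595, -0.629, 0, 0, -0.3, 0.0595, -0.629, -0.13, 0, -0.3, 0.0595, -0.629, -0.13, 0, -0.3, 0.0595, -0.629, -0.13, 0, -0.3, 0.0595, -0.629, -0.13, 0])

```text
time_s: 39.1
ee_pos: [0.5426, -0.2227, 0.404]
eef_rot: [3.14, -0.001, 0.378]
force: [0.4, 0.9, 0.3]
grip_width: 0.061
```

```bash
python3 - <<'E'
from h import *
ob=obs(); P=cam('wrist'); im=vision.camera('wrist')
X=np.array([.5423,-.2233]); o=im.copy()
c,s=rimfit(im,P,proj('wrist',[*X,.138],P),.013,.138,span=4); print('t26',c.round(4),s); circ(o,'wrist',P,c,.013,.138,(0,255,0))
cv2.imwrite('pics/w26o.png',o)
E
```

```text
{'time_s': 39.1, 'qpos': [-0.4519, 0.3819, 1.4132, 0.0, 1.3447, 0.7412], 'ee_pos': [0.5426, -0.2227, 0.404], 'eef_rot': [3.1404, -0.0011, 0.3777], 'force': [0.3566, 0.8709, 0.2573], 'grip_width': 0.061}
t26 [ 0.5418 -0.2227] 76.7444839477539
```

View pics/w26o.png

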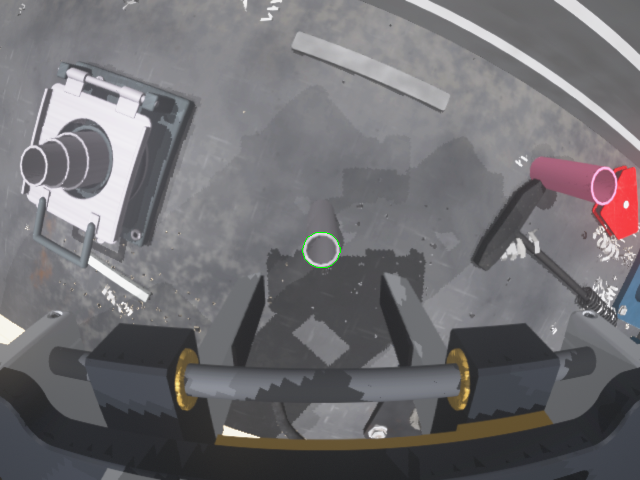

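Down to TCP z 0.315 and grip.

arm_command(plan=[-0.3, -0.0015, -0.0005, -0.1, 0, -0.3, -0.0015, -0.0005, -0.2, 0, -0.3, -0.0015, -0.0005, -0.219, 0, -0.3, -0.0015, -0.0005, -0.219, 0, 0.5, -0.0015, -0.0005, -0.219, 0, 1, -0.0015, -0.0005, -0.219, 0, 1, -0.0015, -0.0005, -0.219, 0, 1, -0.0015, -0.0005, -0.219, 0, 1, -0.0015, -0.0005, -0.219, 0, 1, -0.0015, -0.0005, -0.219, 0])

```text
time_s: 40.15
ee_pos: [0.5418, -0.2234, 0.3151]
eef_rot: [3.141, -0.0, 0.377]
force: [-0.1, 1.0, 2.9]
grip_width: 0.0251
```

```bash
python3 - <<'E'
from h import *
ob=obs()
E
```

```text
{'time_s': 40.15, 'qpos': [-0.4536, 0.4638, 1.5125, 0.0002, 1.1648, 0.7403], 'ee_pos': [0.5418, -0.2234, 0.3151], 'eef_rot': [3.1413, -0.0004, 0.3768], 'force': [-0.0529, 1.0099, 2.937], 'grip_width': 0.0251}
```

arm_command(plan=[1, 0, 0, 0.12, 0, 1, 0, 0, 0.24, 0, 1, 0, 0, 0.36, 0, 1, 0, 0, 0.39, 0, 1, 0, 0, 0.39, 0, 1, -0.059, 0.6305, 0.39, 0, 1, -0.059, 0.6305, 0.39, 0, 1, -0.059, 0.6305, 0.39, 0, 1, -0.059, 0.6305, 0.39, 0, 1, -0.059, 0.6305, 0.39, 0, 1, -0.059, 0.6305, 0.39, 0, 1, -0.059, 0.6305, 0.375, 0, 1, -0.059, 0.6305, 0.37, 0, 1, -0.059, 0.6305, 0.37, 0, 1, -0.059, 0.6305, 0.37, 0])

```text
time_s: 41.65
ee_pos: [0.5183, 0.0277, 0.4622]
eef_rot: [-3.141, 0.001, 0.375]
force: [0.2, 0.4, -3.0]
grip_width: 0.0256
```

```bash
python3 - <<'E'
from h import *
ob=obs(); P=cam('wrist'); im=vision.camera('wrist'); o=im.copy()
C=np.array([.5182,.0288]); b=ob['ee_pos'][2]-.3151; c=ob['ee_pos'][:2]; print(b,c-C)
for cc,r,z,col in ((C,.018,.134,(0,255,0)),(C,.0155,.134,(0,255,0)),(c,.013,b,(0,0,255)),(c,.013,b+.138,(0,0,255))): circ(o,'wrist',P,cc,r,z,col)
f,s=rimfit(im,P,proj('wrist',[*c,b+.138],P),.013,b+.138,span=3); print('held rim',f-c,s)
f,s=rimfit(im,P,proj('wrist',[*C,.134],P),.018,.134,span=2); print('t36',f-C,s)
cv2.imwrite('pics/w27o.png',cv2.resize(o[100:360,180:460],None,fx=2.2,fy=2.2))
E
```

```text
{'time_s': 41.65, 'qpos': [-0.0171, 0.1914, 1.522, -0.0, 1.429, 1.1785], 'ee_pos': [0.5183, 0.0277, 0.4622], 'eef_rot': [-3.1413, 0.0007, 0.3752], 'force': [0.1644, 0.3519, -3.0024], 'grip_width': 0.0256}
0.14707557658653142 [ 0.0001296  -0.00106321]
held rim [-0.00093694 -0.00087407] 35.32313537597656
t36 [-5.85573226e-04 -5.48898131e-05] 40.31842041015625
```

View pics/w27o.png

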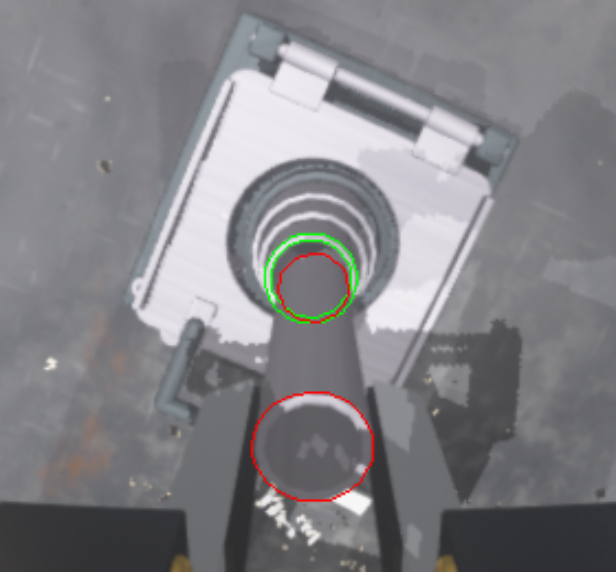

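arm_command(plan=[1, 0, 0.003, 0, 0, 1, 0, 0.003, -0.03, 0, 1, 0, 0.003, -0.06, 0, 1, 0, 0.003, -0.09, 0, 1, 0, 0.003, -0.12, 0, 1, 0, 0.003, -0.15, 0, 1, 0, 0.003, -0.18, 0, 1, 0, 0.003, -0.18, 0])

```text
time_s: 42.5
ee_pos: [0.518, 0.03, 0.3887]
eef_rot: [-3.141, 0.003, 0.377]
force: [-0.6, -0.9, -1.8]
grip_width: 0.0253
```

arm_command(plan=[1, 0, 0, -0.04, 0, 1, 0, 0, -0.08, 0, 1, 0, 0, -0.11, 0, 1, 0, 0, -0.13, 0, 1, 0, 0, -0.139, 0, 1, 0, 0, -0.139, 0])

```text
time_s: 43.1
ee_pos: [0.5183, 0.03, 0.3354]
eef_rot: [3.141, -0.001, 0.377]
force: [0.1, 0.6, -1.5]
grip_width: 0.0251
```

arm_command(plan=[1, 0, 0, -0.002, 0, -0.2, 0, 0, -0.002, 0, -0.2, 0, 0, -0.002, 0, -0.2, 0, 0, -0.002, 0, -0.2, 0, 0, 0.1, 0, -0.2, 0, 0, 0.22, 0, -0.2, 0, 0, 0.34, 0, -0.2, -0.1, 0, 0.36, 0, -0.2, -0.2, 0, 0.36, 0, -0.2, -0.2, 0, 0.36, 0, -0.2, -0.2, 0, 0.36, 0])

```text
time_s: 44.2
ee_pos: [0.4378, 0.03, 0.4796]
eef_rot: [3.141, -0.001, 0.377]
force: [0.8, 0.8, 0.2]
grip_width: 0.0564
```

```bash
python3 - <<'E'
from h import *
ob=obs(); P=cam('wrist'); im=vision.camera('wrist');o=im.copy()
for n,g,z in (('t26',(.518,.030),.158),('t36',(.518,.0288),.134),('t46',(.518,.0278),.11),('t56',(.5175,.0268),.086)):
  c,s=rimfit(im,P,proj('wrist',[*g,z],P),TUBES[n][0],z,span=4); print(n,c.round(4),s); circ(o,'wrist',P,c,TUBES[n][0],z,(0,255,0))
cv2.imwrite('pics/w28o.png',o)
im=vision.camera('scene'); cv2.imwrite('pics/s28.png',cv2.resize(im[200:360,220:480],None,fx=3,fy=3))
E
```

```text
{'time_s': 44.2, 'qpos': [-0.015, -0.005, 1.6962, 0.0, 1.449, 1.1789], 'ee_pos': [0.4378, 0.03, 0.4796], 'eef_rot': [3.1411, -0.0013, 0.3769], 'force': [0.8219, 0.8323, 0.2185], 'grip_width': 0.0564}
t26 [0.5194 0.0304] 62.38393020629883
t36 [0.5234 0.0318] 25.5258846282959
t46 [0.5188 0.0276] 17.776676177978516
t56 [0.5178 0.0271] 31.66099739074707
```

View pics/w28o.png

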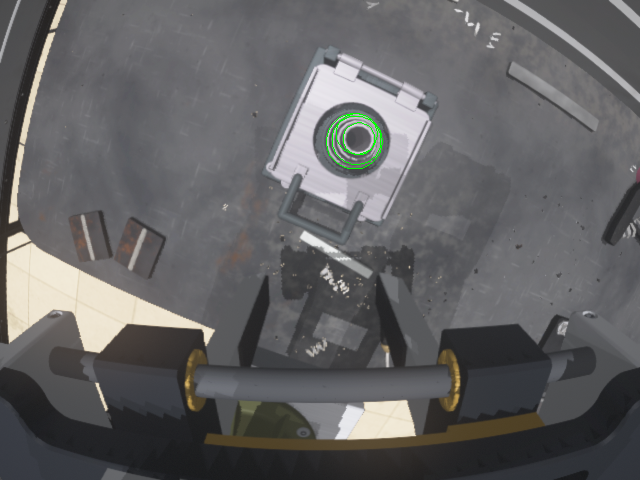

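View pics/s28.png

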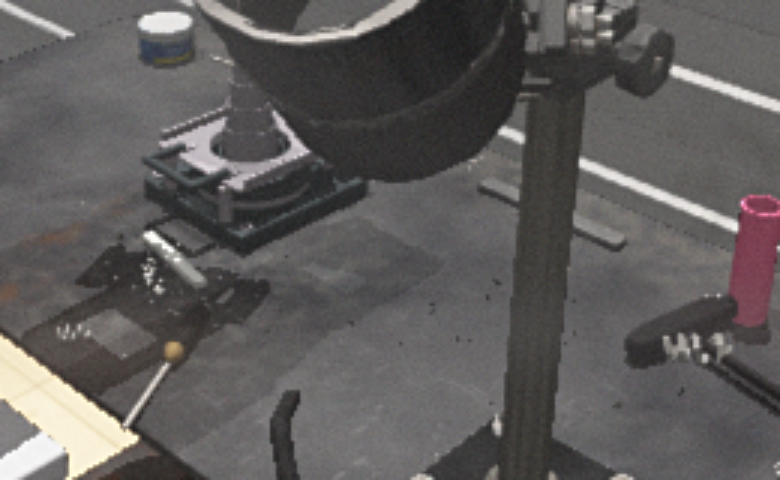

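```bash
python3 - <<'E'
from h import *
im=vision.camera('top'); cv2.imwrite('pics/top29.png',im)
obs()
print(job.hand_in())
E
```

```text
{'time_s': 44.35, 'qpos': [-0.0151, -0.0017, 1.6948, -0.0, 1.449, 1.1789], 'ee_pos': [0.4389, 0.03, 0.4788], 'eef_rot': [-3.1414, 0.0005, 0.3768], 'force': [0.3172, 0.0336, 0.1129], 'grip_width': 0.0563}
the job is handed in; nothing more can be done
None
```

View pics/top29.png

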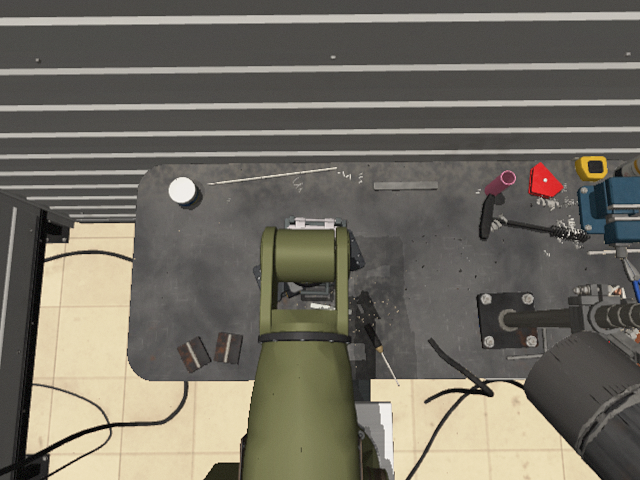

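The job is set up and handed in at 44 s of the 210 s allowed. I laid the one spacer ring that was on the bench and then the flange, hub up, over the four studs. Then I lowered the guard fully, and last stood tubes 56, 46, 36 and 26 one inside the other in the bore.

- **Spacer and flange:** the pictures showed both lying flat with all four studs through the holes. I saw only one spacer anywhere on the bench.
- **Guard:** the bar came down to its lowered position. It held a 15 N push, and the later picture matched the fully lowered pose. The bar point gave about 2 mm during that push, which I put down to arm or grip give.
- **Tubes:** the gripper heights put the tube bottoms at 19.4 to 20.3 mm, against the plate's 20 mm. The last pictures show them upright and stepped.
- **Left alone:** the paste tin, flat bar and pink tube are where they were. The soapstone is partly hidden by the arm in the last overhead picture, but it was in place in the wrist picture just before.
- **One check disagreed:** in the final distant wrist picture the rim fit for tube 36 scored poorly and was about 5 mm off. The fits for tubes 46 and 56 scored low too, but their positions agreed. The close-up right after I placed tube 36 fitted well and put it about 2 mm from the jig centre.

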